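Lock the air regulator and cap it

TASK

The blow-off pressure on the bench regulator is already set. Lock it: turn the hexagonal locking ring clockwise (seen from above) until you feel it bite and it is snug, without forcing it and without disturbing the round setting knob inside it. Then fit the tamper cap gently over knob and ring, mouth down and sitting flat on the regulator's flange, and leave the other things on the bench where they are.

Things in the scene. Friction and masses are not known exactly. Their poses are not given: they have to be found in the camera images.
- regulator: Air regulator on a 100 x 90 mm foot plate, fixed. Origin on the bench, under the vertical axis shared by all parts below; z up. 56 mm square body; round flange 72 mm across, flat top at 62 mm above the bench; neck 32 mm across up to 86 mm; locking ring 89 to 101 mm; setting knob 104 to 126 mm. Ports reach 75 mm to its +y and -y, a gauge 57 mm to its -x, all below 55 mm.
- collar: Clamping collar, 30 mm across, fixed under the ring; its pose tells nothing. The ring drags with 0.12 N m until it bites after 25 to 115 degrees (differs, unseen, must be felt); then torque rises 0.044 N m per degree. Snug: a rise of 0.07 N m (6 N on the collar); forced: 0.43 (36 N); aim for a rise of 0.2. Standing still the drag may act either way: compare with like readings before the bite.
- lock_ring: Outer control: hexagonal aluminium locking ring, 40 mm across flats, 46 mm across corners, 12 mm high. Origin at its centre on the axis, 95 mm above the bench. Its x axis points squarely through the middle of a flat; flats lie every 60 degrees. It overhangs the 32 mm neck, so fingertips can reach past it towards the flange. Clockwise seen from above tightens; it stays where it is left.
- knob_mark (a point): Pointer mark on top of the inner control, the black round setting knob: 26 mm across, 22 mm high, top 126 mm above the bench, its side 7 mm inside the ring's flats. The point lies 12 mm out from the axis. The knob turns at a light touch (0.02 N m); the ring by itself does not drag it round.
- cap_seat (a point): Centre of the flat top of the regulator's flange, on the axis, 62 mm above the bench: where the rim of the cap comes to sit.
- tamper_cap: Tamper cap: plain round grey plastic cup, 60 mm outside, about 54 mm inside diameter, 70 mm high, 67 mm deep, about 55 to 100 g, standing loose on the bench mouth down. Origin at the centre of its mouth (rim plane); z points to its closed top. Fitted, it clears ring and knob and its rim sits on the flange.
- cap_centre (a point): Centre of the tamper cap, 35 mm above its rim, half-way up: where to grasp it across its 60 mm.
- rose_pot: Bystander: cream round flower pot with a pink rose, about 95 mm across, 80 mm high. Origin under its centre.
- basket_pot: Bystander: green bowl pot with an arched wooden handle, 96 mm across, 101 mm high. Origin under its centre.
- cone_pot: Bystander: pink cone-shaped pot, 72 mm across, 66 mm high. Origin under its centre.
- footed_bowl: Bystander: pale blue bowl, 110 mm across, 60 mm high. Origin under its centre.
- blow_gun: Bystander: grey air blow gun lying on its side, about 150 x 125 mm, 18 mm high. Origin near its trigger, on the bench.
- brush: Bystander: dusting brush, 190 mm long, lying along its own x. Origin under its middle.
- spanner: Bystander: steel spanner, 180 mm long, lying along its own x. Origin under its middle.
There are look-alikes about, which are no part of the job. Leave any orange look-alike of the tamper_cap alone.

How it is judged:
By the outcome, as a careful person would: the job done as asked, in the order asked, and still so for the second after the job is handed in, with the robot touching nothing.
It also fails if it takes over 72 s, if anything falls off the work surface, if the arm or the gripper's body presses on something with over 40 N, if the wrist force passes 120 N, or if a joint passes its speed limit or range.

ROBOT

A 6-joint arm with a two-finger parallel gripper is mounted at the origin on the work surface. World frame = base frame: x ahead of the robot, y to its left, z up, the work surface at z = 0. Lengths are in m, angles in rad, forces in N, time in s.
With the tool pointing down it reaches from about 0.2 to 0.875 m from the base axis. Payload 3.4 kg.
Tool frame: the origin (TCP) lies midway between the tips of the shut fingers; the grasp point (between the pads) lies 19 mm behind it (manip.tcp_to_grasp is the z of the grasp point in the tool frame, in m); z points along the fingers, y is the direction in which the jaws open and shut (so a half turn about z gives the same grasp; the last joint's range is limited). The gripper opens to 94 mm and grips with 3 to 60 N. Pads are 16 mm wide; open, the fingers measure 119 mm over their backs; the gripper's body (75 mm by 177 mm) begins 78 mm behind the grasp point.
Start: joints at [1.101, 0.276, 1.505, -0, 1.361, -0.121], TCP at [0.197, 0.54, 0.205] pointing down, gripper open.
Joint ranges: [-2.89, 2.89], [-0.75, 2.08], [0.22, 2.7], [-1.18, 4.32], [0.11, 2.71], [-2.7, 2.7]. Speed limits (rad/s): [2.57, 2.57, 3.14, 3.14, 3.14, 3.14].

INTERFACE

Orientations are given as a unit quaternion [x, y, z, w].
In Python, from cell import manip gives the robot as it stands.
- The arm moves only by the tool move_arm, never from a script. Its argument "increments" is one flat list of numbers, 7 for each row, row after row: the shift along the tool's x, y, z in units of 40 mm (1.0 is 40 mm), then the turn, a rotation vector about the tool's x, y, z in units of 5 degrees (1.0 is 5 degrees), then the opening in per cent of the stroke, from 0 (shut) to 100 (fully open). In form: [x, y, z, ax, ay, az, jaw, x, y, z, ax, ay, az, jaw, ...]. A call has 1 to 12 rows; each row is the pose to reach, as a shift and turn from the pose measured when the call began, along the tool's axes at that moment; what a row does not reach only later rows make up. A row lasts 1/12 s, in which the tool goes at most 41.7 mm and 7.16 degrees, less where a joint would pass 70% of its speed; a pose out of reach is approached as far as the arm can. A call with a gripper value outside its range is refused whole. The fingers move at their own pace and stop on an object; the grip force is fixed at half the most. Time passes only in rows, so rows that repeat a pose let the fingers close. It gives the time, the measured TCP pose, the force and the opening at its end, in the units of the state.
- manip.get_obs(): the state, without advancing time (a new reading comes with each control period).
- manip.grab_frame(name): name is "side" or "top" or "wrist"; returns (picture, depth): 384x512x3 uint8, blue, green, red; 384x512 float32, m along the optical axis (not along the pixel's ray), 0 where there is no reading.
- manip.camera_model(name): a dict with "fx", "fy", "cx", "cy" (pixels), "world_from_camera" (4x4, takes a point from camera to world coordinates). Camera axes: x right, y down, z forward; pixel columns grow to the right and rows downward; lengths in m; the calibration is good to about 2 mm. A picture is of the moment at which its call begins: read the wrist's pose just before it. camera_model takes no time and is no camera call; for the wrist camera it gives the pose at the moment of the call.
- manip.sign_off(): hands the job in, once; it reports no verdict.
Trained networks look in the newest picture that a camera, given by its name, has taken for a name from the list of things; names that differ only in an ending like _2 or _b are one class to them, and where a whole thing is asked for, a point or a joint stands for the part that bears it (a point fixed in the world has none). Each returns a list of dicts, best first, with "conf" (0 to 1); they miss things now and then, are a little off and sometimes report something else, mostly with a low value. They report only what shows in the picture. A call takes as long as a camera call. They do not tell look-alikes from the thing itself.
- manip.search_frame(camera, target): "location" ([x, y, z] in m, in world coordinates, good to about 4 mm: the middle of the surface that is visible of it).
- manip.cut_out(camera, target): "region" (384x512 bool, what is visible of it).
The state is a dict: "clock": time; "joint_pos": joint angles; "qd": joint speeds; "joint_efforts": joint torques, N m; "tcp_pos": TCP position; "tcp_rot": TCP orientation; "ft_force": force on the tool from outside, world axes, zero at the start; "ft_torque": the same for the moment, N m; "width": finger opening in m.
Only numpy, scipy, OpenCV 4.12 (cv2) and the standard library are available. Lean on these libraries where they do the work, as an engineer would, in place of code of your own. Each camera call takes 0.05 s, during which the arm holds its last target.

## Working session

There is one attempt and no reset: what is moved stays moved. The work goes in short steps, Python scripts to look and compute and a tool call to move; the robot and the scene stay as the last step left them, time stands still between calls to the robot, and variables do not carry over. Pictures are saved under pics/ and viewed, and the job is handed in when it is done.

Besides the shell and the picture viewer there is one more tool, called after "Call:" as name(argument=value, ...) on one line, values as JSON. move_arm: Moves the arm, as the interface text tells. Its arguments: {"type":"object","properties":{"increments":{"type":"array","items":{"type":"number"}}},"required":["increments"]}

I'll start by looking at the scene.

```bash
ls && mkdir -p pics && cat > h.py <<'E'
import numpy as np, cv2
from scipy.spatial.transform import Rotation as R
from cell import manip
def px2w(cam,u,v,d):
    c=manip.camera_model(cam); T=np.array(c["world_from_camera"])
    p=np.array([(u-c["cx"])/c["fx"]*d,(v-c["cy"])/c["fy"]*d,d,1.])
    return (T@p)[:3]
def w2px(cam,p):
    c=manip.camera_model(cam); T=np.linalg.inv(np.array(c["world_from_camera"]))
    q=T@np.r_[p,1.]
    return np.array([c["fx"]*q[0]/q[2]+c["cx"],c["fy"]*q[1]/q[2]+c["cy"],q[2]])
def cloud(cam,depth):
    c=manip.camera_model(cam); T=np.array(c["world_from_camera"])
    v,u=np.mgrid[0:depth.shape[0],0:depth.shape[1]]
    P=np.stack([(u-c["cx"])/c["fx"]*depth,(v-c["cy"])/c["fy"]*depth,depth],-1)
    return P@T[:3,:3].T+T[:3,3]
def st():
    o=manip.get_obs()
    r=R.from_quat(o["tcp_rot"]).as_matrix()
    print("t",round(o["clock"],3),"tcp",np.round(o["tcp_pos"],4),"w",round(o["width"],4),"F",np.round(o["ft_force"],2),"M",np.round(o["ft_torque"],3),"q",np.round(o["joint_pos"],3))
    print(" x",np.round(r[:,0],3),"y",np.round(r[:,1],3),"z",np.round(r[:,2],3))
    return o,r
E
python3 - <<'E'
from h import *
st()
print(manip.tcp_to_grasp)
for n in ("top","side","wrist"):
    im,d=manip.grab_frame(n)
    cv2.imwrite(f"pics/{n}0.png",im); np.save(f"{n}0.npy",d)
    c=manip.camera_model(n); print(n,c["fx"],c["cx"],c["cy"],np.round(np.array(c["world_from_camera"]),3).tolist())
E
```

```text
pics
t 0.0 tcp [0.1963 0.5399 0.2046] w 0.0935 F [-0.48  0.57 -1.23] M [-0.021  0.038  0.06 ] q [ 1.101  0.277  1.506 -0.     1.361 -0.121]
 x [-0.94   0.342  0.   ] y [ 0.342  0.94  -0.002] z [-0.001 -0.002 -1.   ]
-0.0188
top 352.37869328423443 252.09639325294012 186.63082341701013 [[0.005, -0.978, 0.207, 0.361], [-1.0, -0.004, 0.005, 0.017], [-0.004, -0.207, -0.978, 1.203], [0.0, 0.0, 0.0, 1.0]]
side 433.9159302235885 258.39643381026923 180.02884483515584 [[0.843, -0.335, 0.422, 0.044], [-0.538, -0.494, 0.683, -0.811], [-0.02, -0.803, -0.596, 0.846], [0.0, 0.0, 0.0, 1.0]]
wrist 328.78247310613637 252.923006721804 186.06550198547404 [[0.341, 0.913, 0.224, 0.132], [0.94, -0.331, -0.082, 0.564], [-0.001, 0.238, -0.971, 0.384], [0.0, 0.0, 0.0, 1.0]]
```

View pics/top0.png

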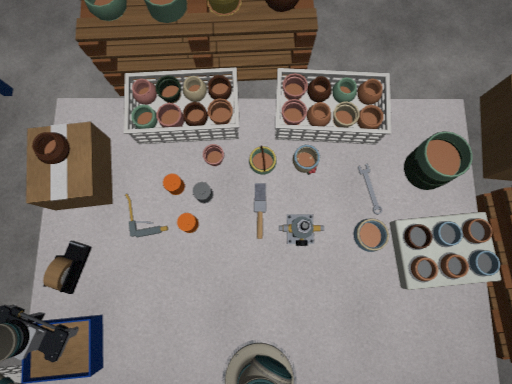

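View pics/side0.png

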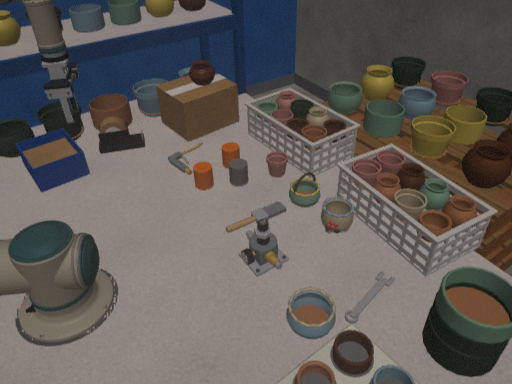

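View pics/wrist0.png

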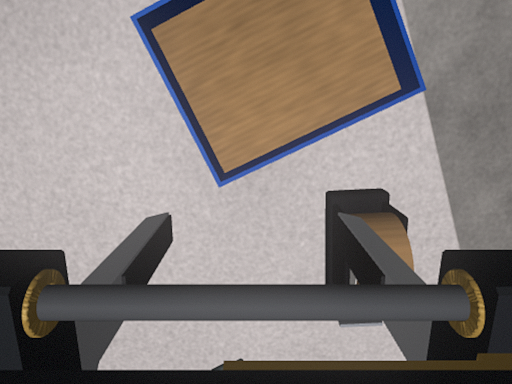

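```bash
python3 - <<'E'
from h import *
for cam in ("top","side"):
  for n in ("regulator","lock_ring","knob_mark","cap_seat","tamper_cap","cap_centre"):
    r=manip.search_frame(cam,n)
    print(cam,n,[(np.round(x["location"],3).tolist(),round(x["conf"],2)) for x in r])
st()
E
```

```text
top regulator [([0.465, -0.133, 0.045], 0.58)]
top lock_ring []
top knob_mark [([0.468, -0.141, 0.122], 0.44)]
top cap_seat [([0.464, -0.134, 0.046], 0.9), ([0.584, 0.188, 0.073], 0.38)]
top tamper_cap [([0.609, 0.282, 0.072], 0.82), ([0.579, 0.185, 0.071], 0.8), ([0.487, 0.231, 0.07], 0.68)]
top cap_centre [([0.58, 0.187, 0.069], 0.71), ([0.61, 0.283, 0.07], 0.71), ([0.481, 0.23, 0.075], 0.59)]
side regulator [([0.459, -0.155, 0.041], 0.74)]
side lock_ring []
side knob_mark []
side cap_seat [([0.456, -0.154, 0.046], 0.98), ([0.698, -0.019, 0.04], 0.66)]
side tamper_cap [([0.477, 0.214, 0.052], 0.68), ([0.604, 0.274, 0.058], 0.61), ([0.574, 0.172, 0.05], 0.58)]
side cap_centre [([0.579, 0.172, 0.046], 0.82), ([0.475, 0.215, 0.049], 0.58), ([0.601, 0.28, 0.06], 0.54)]
t 0.75 tcp [0.1965 0.5404 0.2055] w 0.0936 F [-0.44  0.33 -0.32] M [-0.053 -0.003 -0.02 ] q [ 1.101  0.276  1.505 -0.     1.361 -0.121]
 x [-0.94   0.342 -0.   ] y [0.342 0.94  0.   ] z [ 0.  0. -1.]
```

```bash
python3 - <<'E'
from h import *
for cam in ("top","side"):
    d=np.load(cam+"0.npy"); P=cloud(cam,d)
    im=cv2.imread(f"pics/{cam}0.png")
    m=(np.abs(P[...,0]-0.465)<0.05)&(np.abs(P[...,1]+0.137)<0.05)&(d>0)
    for lo,hi in ((0.115,0.135),(0.09,0.108),(0.055,0.07)):
        k=m&(P[...,2]>lo)&(P[...,2]<hi)
        Q=P[k]
        if len(Q): print(cam,lo,len(Q),"mean",Q.mean(0).round(4),"min",Q.min(0).round(4),"max",Q.max(0).round(4))
    # caps
    for c in ((0.58,0.187),(0.609,0.282),(0.484,0.23),(0.68,0.155)):
        k=(np.hypot(P[...,0]-c[0],P[...,1]-c[1])<0.045)&(P[...,2]>0.062)&(P[...,2]<0.08)&(d>0)
        Q=P[k]
        if len(Q): print(cam,c,len(Q),Q.mean(0).round(4),Q.min(0).round(4),Q.max(0).round(4),im[k].mean(0).round())
im=cv2.imread("pics/top0.png")
cv2.imwrite("pics/top_reg.png",cv2.resize(im[195:265,265:335],None,fx=8,fy=8,interpolation=cv2.INTER_CUBIC))
im=cv2.imread("pics/side0.png")
cv2.imwrite("pics/side_reg.png",cv2.resize(im[200:280,220:300],None,fx=7,fy=7,interpolation=cv2.INTER_CUBIC))
E
```

```text
top 0.115 69 mean [ 0.4698 -0.1396  0.1254] min [ 0.4576 -0.1526  0.1184] max [ 0.4822 -0.1274  0.1299]
top 0.09 77 mean [ 0.467  -0.1365  0.1011] min [ 0.4479 -0.1616  0.0924] max [ 0.4912 -0.1186  0.1077]
top 0.055 243 mean [ 0.467  -0.137   0.0617] min [ 0.4221 -0.175   0.0556] max [ 0.506  -0.1066  0.0675]
top (0.58, 0.187) 262 [0.5873 0.1881 0.07  ] [0.5587 0.1602 0.0621] [0.6161 0.2173 0.0762] [104. 103. 101.]
top (0.609, 0.282) 256 [0.6153 0.2871 0.0704] [0.5876 0.2581 0.0624] [0.6452 0.3168 0.0761] [ 39.  95. 182.]
top (0.484, 0.23) 273 [0.4853 0.234  0.0703] [0.4575 0.2057 0.064 ] [0.513  0.2641 0.0758] [ 42.  99. 184.]
top (0.68, 0.155) 46 [0.6918 0.1547 0.0659] [0.6786 0.1211 0.062 ] [0.7124 0.1885 0.0724] [ 96. 102. 142.]
side 0.115 95 mean [ 0.4666 -0.1415  0.1228] min [ 0.4541 -0.1526  0.115 ] max [ 0.4811 -0.127   0.1271]
side 0.09 138 mean [ 0.4628 -0.1463  0.0988] min [ 0.4459 -0.1601  0.0904] max [ 0.4894 -0.1184  0.1079]
side 0.055 328 mean [ 0.4626 -0.1473  0.061 ] min [ 0.4335 -0.1743  0.0551] max [ 0.5032 -0.1001  0.0698]
side (0.58, 0.187) 188 [0.5843 0.1862 0.0683] [0.5562 0.1552 0.0621] [0.6174 0.2211 0.0731] [77. 79. 81.]
side (0.609, 0.282) 155 [0.6135 0.286  0.0684] [0.5846 0.2563 0.0622] [0.6453 0.3215 0.0737] [ 35.  75. 144.]
side (0.484, 0.23) 190 [0.4829 0.2335 0.0684] [0.4543 0.2047 0.0625] [0.5141 0.2702 0.0743] [ 38.  77. 145.]
side (0.68, 0.155) 31 [0.6908 0.1508 0.0641] [0.6791 0.1211 0.0622] [0.7116 0.1885 0.0661] [ 74.  80. 112.]
```

View pics/top_reg.png

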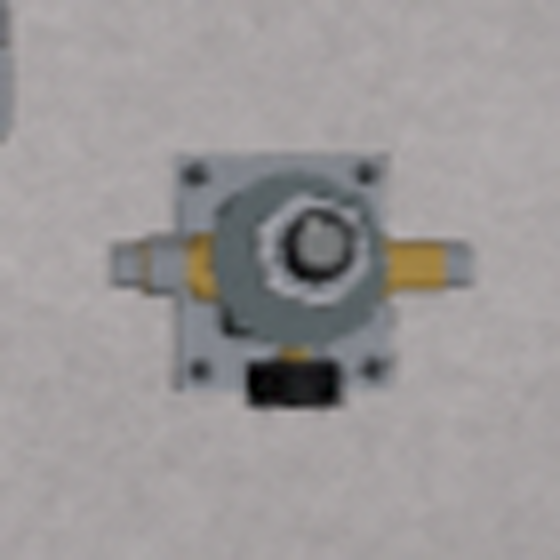

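View pics/side_reg.png

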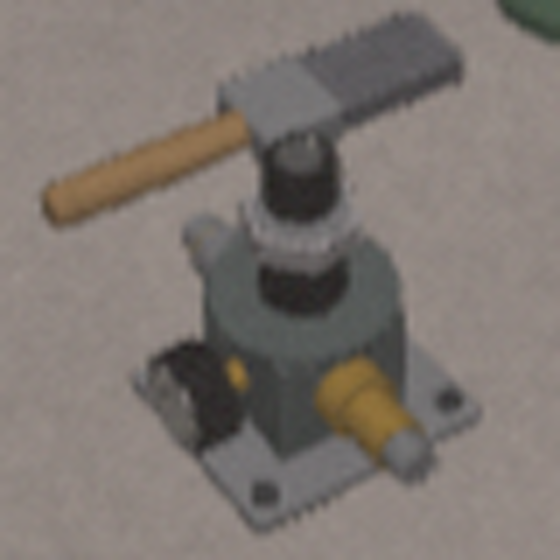

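The top view shows the regulator at about (300, 229), the grey cap at (202, 192), and the orange look-alikes at (173, 184) and (187, 222). The heights agree: knob top 0.125 m, flange 0.062 m, cap top 0.070 m. Next I move above the regulator.

Call:
move_arm(increments=[-8,-8.94,0,0,0,0,100,-8,-8.94,0,0,0,0,100,-8,-8.94,0,0,0,0,100,-8,-8.94,0,0,0,0,100,-8,-8.94,0,0,0,0,100,-8,-8.94,0,0,0,0,100,-8,-8.94,0,0,0,0,100,-8,-8.94,0,0,0,0,100,-8,-8.94,0,0,0,0,100,-8,-8.94,0,0,0,0,100,-8,-8.94,0,0,0,0,100,-8,-8.94,0,0,0,0,100])

```text
clock: 1.75
tcp_pos: [0.3763, 0.0913, 0.2059]
tcp_rot: [0.175, 0.985, -0.001, 0.001]
ft_force: [0.3, 1.3, 0.4]
width: 0.0941
```

Call:
move_arm(increments=[-4.17,-4.64,0,0,0,0,100,-4.17,-4.64,0,0,0,0,100,-4.17,-4.64,0,0,0,0,100,-4.17,-4.64,0,0,0,0,100,-4.17,-4.64,0,0,0,0,100,-4.17,-4.64,0,0,0,0,100,-4.17,-4.64,0,0,0,0,100,-4.17,-4.64,0,0,0,0,100])

```text
clock: 2.42
tcp_pos: [0.4697, -0.1426, 0.2061]
tcp_rot: [0.177, 0.984, -0.001, 0.001]
ft_force: [-0.4, 0.8, -0.4]
width: 0.094
```

```bash
python3 - <<'E'
from h import *
im,d=manip.grab_frame("wrist")  # settle
st()
import json
c=manip.camera_model("wrist")
im,d=manip.grab_frame("wrist")
np.save("w1.npy",d); np.save("w1T.npy",np.array(c["world_from_camera"]))
cv2.imwrite("pics/w1.png",im)
print(w2px("wrist",[0.4695,-0.14,0.126]),w2px("wrist",[0.4695,-0.14,0.101]))
for n in ("knob_mark","lock_ring","cap_seat"):
    r=manip.search_frame("wrist",n)
    print(n,[(np.round(x["location"],4).tolist(),round(x["conf"],2)) for x in r])
st()
E
```

```text
t 2.467 tcp [ 0.4688 -0.1408  0.2061] w 0.0941 F [0.32 0.34 0.52] M [-0.025  0.048 -0.014] q [-0.434  0.146  1.677 -0.     1.318 -1.651]
 x [-0.938  0.346 -0.001] y [ 0.346  0.938 -0.   ] z [ 0.001 -0.001 -1.   ]
[252.58614919 192.92089302   0.26836515] [252.6013553  185.63556953   0.29263982]
knob_mark []
lock_ring [([0.4614, -0.133, 0.1023], 0.97)]
cap_seat [([0.4536, -0.1331, 0.0519], 0.81), ([0.6572, 0.0077, 0.0322], 0.48), ([0.6651, -0.1552, 0.0579], 0.42), ([0.5491, -0.0027, 0.0199], 0.4)]
t 2.667 tcp [ 0.4684 -0.1388  0.2066] w 0.094 F [0.16 0.38 0.83] M [ 0.048 -0.034 -0.035] q [-0.43   0.143  1.679 -0.     1.318 -1.651]
 x [-0.939  0.343 -0.002] y [ 0.343  0.939 -0.001] z [ 0.002 -0.001 -1.   ]
```

View pics/w1.png

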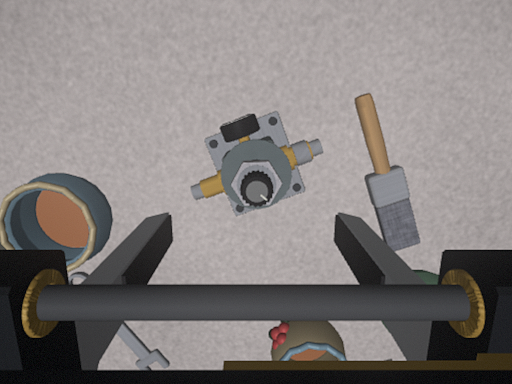

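The wrist picture shows the knob at about (258, 192) and the hexagonal ring around it at about (255, 185), between the fingers. Now I fit the hexagon.

```bash
python3 - <<'E'
from h import *
im=cv2.imread("pics/w1.png"); d=np.load("w1.npy"); T=np.load("w1T.npy")
c=manip.camera_model("wrist")
v,u=np.mgrid[0:384,0:512]
P=np.stack([(u-c["cx"])/c["fx"]*d,(v-c["cy"])/c["fy"]*d,d],-1)@T[:3,:3].T+T[:3,3]
near=(np.hypot(P[...,0]-.469,P[...,1]+.14)<0.06)&(d>0)
for lo,hi in ((0.12,0.132),(0.096,0.106),(0.056,0.068)):
    k=near&(P[...,2]>lo)&(P[...,2]<hi); Q=P[k]
    print(lo,k.sum(),Q.mean(0).round(4),Q.min(0).round(4),Q.max(0).round(4))
    if hi>0.07:
        h=cv2.convexHull(Q[:,:2].astype(np.float32)); (cx,cy),r=cv2.minEnclosingCircle(h); print(" circ",cx,cy,r)
        if lo>0.09 and lo<0.11:
            H=h[:,0]; np.save("ringpts.npy",Q)
            best=[]
            for a in np.arange(0,60,1.0):
                ang=np.radians(a+60*np.arange(6)); 
                e=[ (H@np.array([np.cos(t),np.sin(t)])).max() for t in ang]
                w=[e[i]+e[i+3] for i in range(3)]
                best.append((max(w)-0, a,np.round(w,4)))
            best.sort(key=lambda x:x[0]); print(best[:4])
            a=best[0][1]
            n=[np.array([np.cos(t),np.sin(t)]) for t in np.radians(a+60*np.arange(6))]
            e=[(H@x).max() for x in n]
            A=np.array([n[i] for i in range(3)]); b=np.array([(e[i]-e[i+3])/2 for i in range(3)])
            print("centre",np.linalg.lstsq(A,b,rcond=None)[0])
cr=im[110:240,180:330]
cv2.imwrite("pics/w1c.png",cv2.resize(cr,None,fx=5,fy=5,interpolation=cv2.INTER_CUBIC)[:600,:])
r=manip.cut_out("wrist","lock_ring")
for x in r[:2]:
    m=x["region"]; print(x["conf"],m.sum(),np.argwhere(m).min(0),np.argwhere(m).max(0))
    np.save("ringmask.npy",m)
E
```

```text
0.12 836 [ 0.4687 -0.1377  0.1259] [ 0.4559 -0.1516  0.12  ] [ 0.4832 -0.1244  0.1283]
 circ 0.46962329745292664 -0.13805654644966125 0.013959645293653011
0.096 789 [ 0.4638 -0.1361  0.1011] [ 0.4473 -0.1592  0.096 ] [ 0.4919 -0.1166  0.1056]
 circ 0.4697423279285431 -0.13809847831726074 0.022815078496932983
[(np.float64(0.04041350102552804), np.float64(42.0), array([0.04  , 0.0401, 0.0404])), (np.float64(0.04041743649595675), np.float64(43.0), array([0.0401, 0.0404, 0.0404])), (np.float64(0.04063742275606552), np.float64(41.0), array([0.0402, 0.0401, 0.0406])), (np.float64(0.04076301571562957), np.float64(44.0), array([0.0404, 0.0407, 0.0408]))]
centre [ 0.46971226 -0.1380871 ]
0.056 2114 [ 0.4616 -0.1356  0.062 ] [ 0.434  -0.1735  0.0561] [ 0.5052 -0.1026  0.0679]
0.67 741 [160 232] [204 281]
```

View pics/w1c.png

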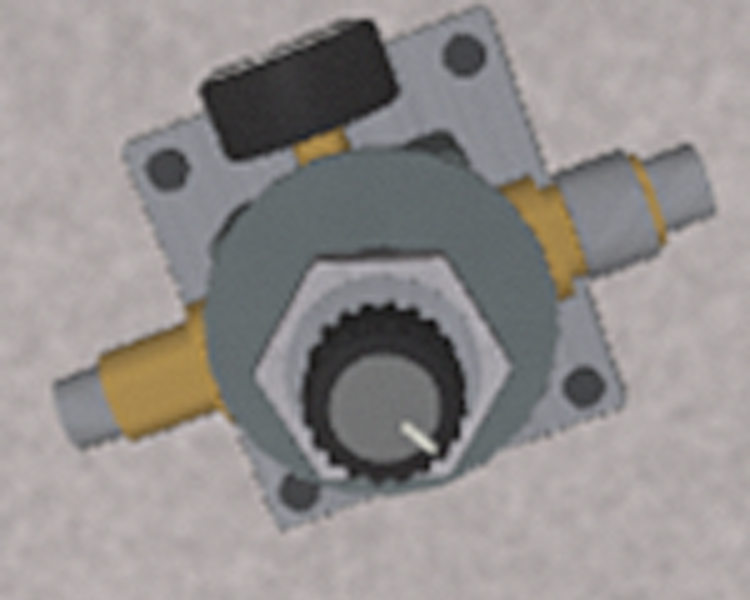

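Call:
move_arm(increments=[0,0,0,0,0,1.4,70,0,0,0,0,0,2.8,70,0,0,0,0,0,4.2,70,0,0,0,0,0,5.5,70,0,0,0,0,0,5.5,70,0,0,0,0,0,5.5,70,0,0,0,0,0,5.5,70])

```text
clock: 3.3
tcp_pos: [0.4684, -0.1383, 0.2069]
tcp_rot: [0.401, 0.916, -0.0, 0.001]
ft_force: [0.3, 0.6, -0.2]
width: 0.0657
```

```bash
cat > ring.py <<'E'
from h import *
def fit(tag):
    manip.grab_frame("wrist")
    o,r=st(); c=manip.camera_model("wrist"); T=np.array(c["world_from_camera"])
    im,d=manip.grab_frame("wrist"); cv2.imwrite(f"pics/{tag}.png",im); np.save(tag+".npy",d)
    o2=manip.get_obs(); print("tcp after",np.round(o2["tcp_pos"],4))
    v,u=np.mgrid[0:384,0:512]
    P=np.stack([(u-c["cx"])/c["fx"]*d,(v-c["cy"])/c["fy"]*d,d],-1)@T[:3,:3].T+T[:3,3]
    near=(np.hypot(P[...,0]-.469,P[...,1]+.139)<0.027)&(d>0)
    for lo,hi in ((0.12,0.132),(0.096,0.106)):
        k=near&(P[...,2]>lo)&(P[...,2]<hi); Q=P[k]
        h=cv2.convexHull(Q[:,:2].astype(np.float32)); (cx,cy),rr=cv2.minEnclosingCircle(h)
        print(lo,k.sum(),"circ",round(cx,4),round(cy,4),round(rr,4),"z",Q[:,2].mean().round(4))
    H=h[:,0]; res=[]
    for a in np.arange(0,60,0.5):
        e=np.array([(H@np.array([np.cos(t),np.sin(t)])).max() for t in np.radians(a+60*np.arange(6))])
        w=e[:3]+e[3:]; res.append((w.max(),a,w,e))
    res.sort(key=lambda x:x[0])
    a=np.mean([x[1] for x in res[:3]]); print("hex",[(x[1],np.round(x[2]*1000,1).tolist()) for x in res[:4]])
    e=res[0][3]; n=np.array([[np.cos(t),np.sin(t)] for t in np.radians(res[0][1]+60*np.arange(3))])
    ctr=np.linalg.lstsq(n,(e[:3]-e[3:])/2,rcond=None)[0]
    dv=np.r_[ctr,0.076]-np.array(o["tcp_pos"])
    yaw=np.degrees(np.arctan2(r[1,1],r[0,1]))
    print("hex centre",ctr.round(4),"yaw_y",yaw.round(2),"diff",[round((x+60*k)-yaw,1) for k in (-1,0,1) for x in (a,)])
    print("tool shift units to z .076:",np.round(r.T@dv/0.04,3))
    # knob mark: bright thin pixels on the knob top
    return P,im,ctr
E
python3 - <<'E'
from ring import *
P,im,ctr=fit("w2")
p=w2px("wrist",[ctr[0],ctr[1],0.11]).astype(int)[:2]; print(p)
x0,y0=p[0]-60,p[1]-50
cv2.imwrite("pics/w2c.png",cv2.resize(im[y0:y0+100,x0:x0+120],None,fx=6,fy=6,interpolation=cv2.INTER_CUBIC))
r=manip.search_frame("wrist","knob_mark"); print([(np.round(x["location"],4).tolist(),round(x["conf"],2)) for x in r])
E
```

```text
t 3.35 tcp [ 0.4685 -0.1384  0.2069] w 0.0655 F [-0.57 -0.03  0.41] M [-0.035  0.061  0.007] q [-4.300e-01  1.430e-01  1.679e+00 -1.000e-03  1.317e+00 -1.173e+00]
 x [-0.677  0.736 -0.003] y [0.736 0.677 0.001] z [ 0.002 -0.002 -1.   ]
tcp after [ 0.4685 -0.1385  0.2068]
0.12 837 circ 0.4695 -0.1379 0.0141 z 0.1258
0.096 797 circ 0.4694 -0.138 0.0229 z 0.1011
hex [(np.float64(40.5), [40.1, 40.3, 40.4]), (np.float64(41.0), [39.9, 40.2, 40.4]), (np.float64(41.5), [39.9, 40.2, 40.5]), (np.float64(42.0), [40.1, 40.2, 40.5])]
hex centre [ 0.4694 -0.1381] yaw_y 42.62 diff [np.float64(-61.6), np.float64(-1.6), np.float64(58.4)]
tool shift units to z .076: [0.    0.022 3.272]
[253 186]
[([0.4688, -0.1359, 0.1263], 0.56)]
```

View pics/w2c.png

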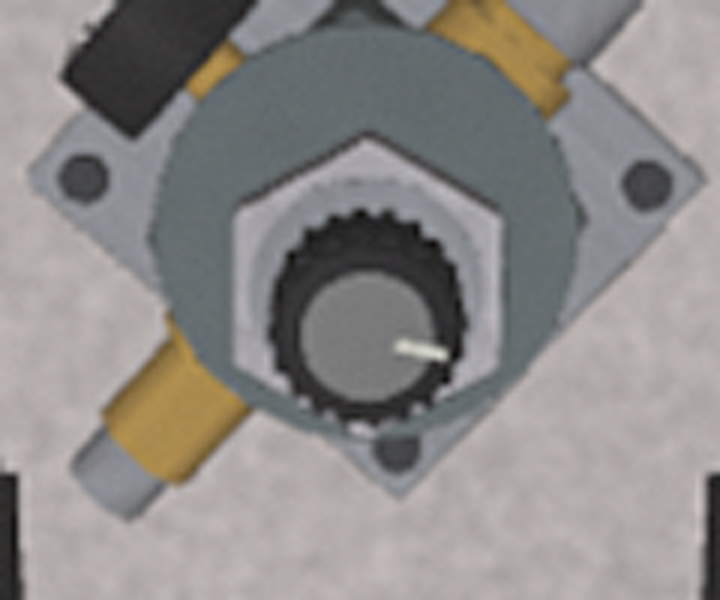

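The crop shows the hexagon's flats upright at columns 235 and 501, so they are square to the jaws. The white knob mark points right and slightly down at about (420, 350). I descend with the jaws open and look at the forces.

Call:
move_arm(increments=[0,0.02,0.8,0,0,0,70,0,0.02,1.6,0,0,0,70,0,0.02,2.4,0,0,0,70,0,0.02,3.0,0,0,0,70,0,0.02,3.27,0,0,0,70,0,0.02,3.27,0,0,0,70,0,0.02,3.27,0,0,0,70])

```text
clock: 4.03
tcp_pos: [0.4693, -0.1383, 0.0757]
tcp_rot: [0.402, 0.916, -0.0, 0.001]
ft_force: [-0.3, -0.2, 0.3]
width: 0.0658
```

```bash
python3 - <<'E'
from h import *
im,d=manip.grab_frame("wrist"); cv2.imwrite("pics/w3.png",im)
st()
im,d=manip.grab_frame("side"); cv2.imwrite("pics/s3.png",cv2.resize(im[180:290,200:330],None,fx=5,fy=5,interpolation=cv2.INTER_CUBIC))
o,r=st()
print(o["joint_efforts"])
E
```

```text
t 4.083 tcp [ 0.47   -0.1386  0.0766] w 0.0658 F [0.18 0.01 0.19] M [-0.016 -0.002  0.045] q [-4.280e-01  2.600e-01  1.882e+00 -1.000e-03  9.960e-01 -1.171e+00]
 x [-0.677  0.736 -0.004] y [0.736 0.677 0.001] z [ 0.003 -0.002 -1.   ]
t 4.133 tcp [ 0.4704 -0.1388  0.0771] w 0.0657 F [ 0.07 -0.4   0.8 ] M [-0.068 -0.017 -0.029] q [-4.290e-01  2.600e-01  1.881e+00 -1.000e-03  9.960e-01 -1.171e+00]
 x [-0.676  0.737 -0.005] y [0.737 0.676 0.001] z [ 0.004 -0.002 -1.   ]
[-9.27503599e-03 -3.41854620e+01 -1.86837530e+01  9.09859606e-03
  8.93216743e-02 -2.84274342e-03]
```

View pics/w3.png

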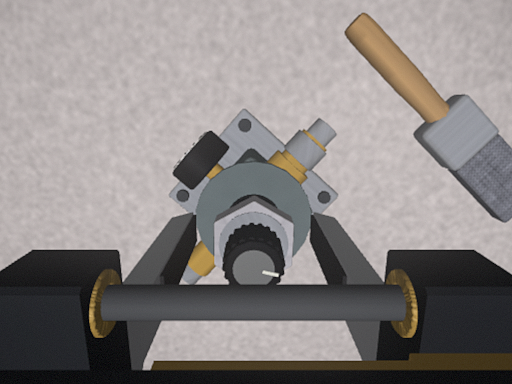

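View pics/s3.png

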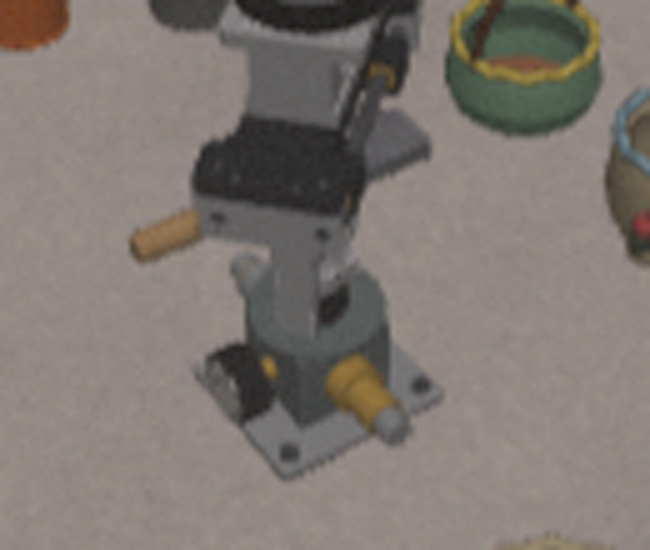

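The wrist picture shows the ring at columns 218–293, midway between the finger inner faces at 196 and 312, with free air all round. The side view shows the fingers well above the flange. I close on the ring's flats.

Call:
move_arm(increments=[0,0,0,0,0,0,30,0,0,0,0,0,0,30,0,0,0,0,0,0,30,0,0,0,0,0,0,30,0,0,0,0,0,0,30])

```text
clock: 4.55
tcp_pos: [0.4703, -0.1393, 0.0775]
tcp_rot: [0.402, 0.916, -0.001, 0.003]
ft_force: [-1.7, -1.2, 2.7]
width: 0.0395
```

```bash
cat > rd.py <<'E'
from h import *
import sys, json, os
n=int(sys.argv[1]) if len(sys.argv)>1 else 3
L=[]
for i in range(n):
    if i or len(sys.argv)>2: im,d=manip.grab_frame("wrist")
    o=manip.get_obs(); r=R.from_quat(o["tcp_rot"]).as_matrix()
    yaw=np.degrees(np.arctan2(r[1,1],r[0,1]))
    L.append(np.r_[o["clock"],o["tcp_pos"],yaw,o["width"],o["ft_force"],o["ft_torque"],o["joint_efforts"][5],o["joint_pos"][5]])
L=np.array(L); m=L.mean(0)
print("t",L[-1,0].round(2),"tcp",m[1:4].round(4),"yaw",m[4].round(2),"w",m[5].round(4),"F",m[6:9].round(1),"M",m[9:12].round(3),"Mz",L[:,11].round(3),"e6",L[:,12].round(3),"q6",m[13].round(4))
E
python3 rd.py 4
```

```text
t 4.7 tcp [ 0.4703 -0.1393  0.0775] yaw 42.59 w 0.0397 F [-1.9 -1.2  3.6] M [-0.303  0.346 -0.018] Mz [-0.007 -0.013 -0.025 -0.026] e6 [-0.047 -0.035 -0.033 -0.032] q6 -1.1711
```

The ring is gripped at 39.7 mm with low side forces. The bite cannot come before 25°, so I take two 10° steps for baseline readings.

Call:
move_arm(increments=[0,0,0,0,0,1,30,0,0,0,0,0,2,30,0,0,0,0,0,2,30,0,0,0,0,0,2,30])

```text
clock: 5.03
tcp_pos: [0.47, -0.1395, 0.0775]
tcp_rot: [0.479, 0.878, -0.001, 0.003]
ft_force: [-1.9, -1.9, 1.8]
width: 0.0397
```

```bash
python3 rd.py 4
```

```text
t 5.18 tcp [ 0.4701 -0.1395  0.0775] yaw 32.69 w 0.0397 F [-2.2 -1.9  2.2] M [-0.425  0.435 -0.112] Mz [-0.123 -0.106 -0.122 -0.097] e6 [-0.035 -0.098 -0.094 -0.077] q6 -0.9983
```

Call:
move_arm(increments=[0,0,0,0,0,1,30,0,0,0,0,0,2,30,0,0,0,0,0,2,30,0,0,0,0,0,2,30])

```text
clock: 5.52
tcp_pos: [0.4697, -0.1396, 0.0775]
tcp_rot: [0.553, 0.833, -0.001, 0.002]
ft_force: [-3.1, -2.2, 3.4]
width: 0.0397
```

```bash
python3 rd.py 4
```

```text
t 5.67 tcp [ 0.4697 -0.1396  0.0775] yaw 22.79 w 0.0397 F [-2.7 -2.2  3.3] M [-0.53   0.608 -0.072] Mz [-0.076 -0.082 -0.088 -0.041] e6 [-0.038 -0.093 -0.08  -0.057] q6 -0.8255
```

The standing readings after a fast step show the drag acting backwards (−0.1), because the arm overshoots slightly. I switch to slow steady steps and read at the end of motion.

Call:
move_arm(increments=[0,0,0,0,0,0.2,30,0,0,0,0,0,0.4,30,0,0,0,0,0,0.6,30,0,0,0,0,0,0.8,30])

```text
clock: 6.0
tcp_pos: [0.4696, -0.1396, 0.0775]
tcp_rot: [0.583, 0.813, -0.001, 0.002]
ft_force: [-3.7, -3.1, 2.9]
width: 0.0398
```

```bash
python3 rd.py 4
```

```text
t 6.15 tcp [ 0.4696 -0.1396  0.0775] yaw 18.71 w 0.0398 F [-3.7 -2.7  3.6] M [-0.546  0.646  0.019] Mz [ 0.173  0.014 -0.043 -0.068] e6 [-0.044  0.123  0.059 -0.028] q6 -0.7541
```

Call:
move_arm(increments=[0,0,0,0,0,0.2,30,0,0,0,0,0,0.4,30])

```text
clock: 6.32
tcp_pos: [0.4695, -0.1396, 0.0775]
tcp_rot: [0.597, 0.802, -0.001, 0.002]
ft_force: [-2.5, -2.0, 3.5]
width: 0.0398
```

```bash
python3 rd.py 1
```

```text
t 6.32 tcp [ 0.4695 -0.1396  0.0775] yaw 16.67 w 0.0398 F [-2.5 -2.   3.5] M [-0.504  0.665  0.156] Mz [0.156] e6 [-0.042] q6 -0.7185
```

Call:
move_arm(increments=[0,0,0,0,0,0.2,30,0,0,0,0,0,0.4,30])

```text
clock: 6.48
tcp_pos: [0.4695, -0.1397, 0.0775]
tcp_rot: [0.612, 0.791, -0.001, 0.002]
ft_force: [-2.8, -3.0, 4.1]
width: 0.0398
```

```bash
python3 rd.py 3
```

```text
t 6.58 tcp [ 0.4695 -0.1397  0.0775] yaw 14.59 w 0.0399 F [-2.8 -2.6  3.7] M [-0.513  0.643  0.078] Mz [ 0.176  0.059 -0.002] e6 [0.007 0.164 0.09 ] q6 -0.6821
```

Call:
move_arm(increments=[0,0,0,0,0,0.2,30,0,0,0,0,0,0.4,30])

```text
clock: 6.75
tcp_pos: [0.4694, -0.1397, 0.0775]
tcp_rot: [0.626, 0.78, -0.001, 0.002]
ft_force: [-2.3, -2.0, 4.1]
width: 0.0397
```

```bash
python3 rd.py 1
```

```text
t 6.75 tcp [ 0.4694 -0.1397  0.0775] yaw 12.55 w 0.0397 F [-2.3 -2.   4.1] M [-0.511  0.706  0.221] Mz [0.221] e6 [0.017] q6 -0.6464
```

Call:
move_arm(increments=[0,0,0,0,0,0.2,30,0,0,0,0,0,0.4,30])

```text
clock: 6.92
tcp_pos: [0.4694, -0.1397, 0.0775]
tcp_rot: [0.64, 0.769, -0.001, 0.002]
ft_force: [-4.7, -2.2, 3.8]
width: 0.0395
```

```bash
python3 rd.py 1
```

```text
t 6.92 tcp [ 0.4694 -0.1397  0.0775] yaw 10.45 w 0.0395 F [-4.7 -2.2  3.8] M [-0.583  0.647  0.263] Mz [0.263] e6 [0.076] q6 -0.6098
```

Call:
move_arm(increments=[0,0,0,0,0,0.2,30,0,0,0,0,0,0.4,30])

```text
clock: 7.08
tcp_pos: [0.4694, -0.1397, 0.0775]
tcp_rot: [0.654, 0.757, -0.001, 0.002]
ft_force: [-2.7, -2.5, 4.3]
width: 0.0396
```

```bash
python3 rd.py 3
```

```text
t 7.18 tcp [ 0.4694 -0.1397  0.0775] yaw 8.37 w 0.0398 F [-3.2 -2.9  3.6] M [-0.53   0.689  0.179] Mz [0.294 0.156 0.087] e6 [0.118 0.274 0.2  ] q6 -0.5734
```

Readings are rising (in motion 0.17 → 0.22 → 0.26 → 0.29; after stopping 0.06 → 0.16). I go on in small single steps.

Call:
move_arm(increments=[0,0,0,0,0,0.2,30,0,0,0,0,0,0.4,30])

```text
clock: 7.35
tcp_pos: [0.4693, -0.1397, 0.0775]
tcp_rot: [0.667, 0.745, -0.001, 0.002]
ft_force: [-3.6, -2.4, 4.5]
width: 0.0397
```

```bash
python3 rd.py 3
```

```text
t 7.45 tcp [ 0.4693 -0.1397  0.0775] yaw 6.33 w 0.0395 F [-3.6 -2.4  3.8] M [-0.547  0.701  0.237] Mz [0.318 0.249 0.144] e6 [0.138 0.313 0.246] q6 -0.5378
```

Call:
move_arm(increments=[0,0,0,0,0,0.2,30,0,0,0,0,0,0.3,30])

```text
clock: 7.62
tcp_pos: [0.4692, -0.1397, 0.0775]
tcp_rot: [0.677, 0.736, -0.001, 0.002]
ft_force: [-2.8, -2.0, 3.6]
width: 0.0398
```

```bash
python3 rd.py 6; python3 - <<'E'
from h import *
im,d=manip.grab_frame("wrist"); cv2.imwrite("pics/w4.png",im); cv2.imwrite("pics/w4c.png",cv2.resize(im[170:320,180:330],None,fx=4,fy=4,interpolation=cv2.INTER_CUBIC))
E
```

```text
t 7.87 tcp [ 0.4693 -0.1397  0.0775] yaw 4.84 w 0.0397 F [-3.2 -2.2  3.6] M [-0.529  0.703  0.251] Mz [0.343 0.283 0.218 0.247 0.23  0.185] e6 [0.32  0.361 0.305 0.256 0.246 0.244] q6 -0.5118
```

View pics/w4c.png

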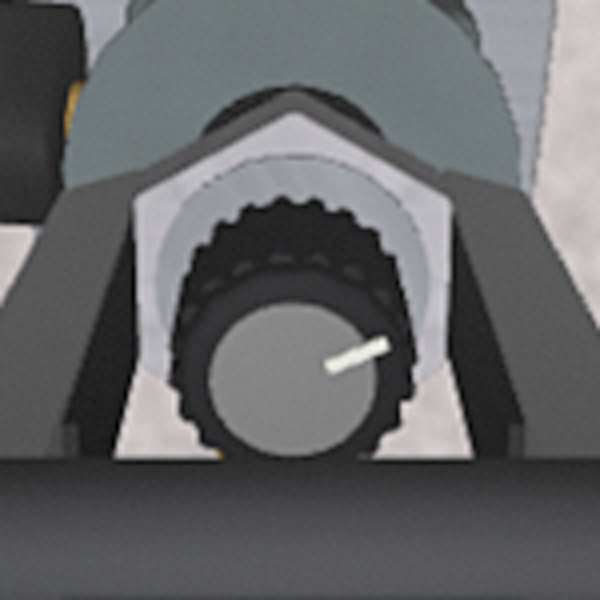

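The hexagon still sits square in the jaws (flats at columns 135 and 450), and the knob was not dragged. Compared with like readings before the bite, torque is up by about 0.17–0.30 N m, near the aim of 0.2. I stop turning, open and rise.

Call:
move_arm(increments=[0,0,0,0,0,0,70,0,0,0,0,0,0,70,0,0,0,0,0,0,70,0,0,0,0,0,0,70,0,0,0,0,0,0,70])

```text
clock: 8.33
tcp_pos: [0.4696, -0.1394, 0.0774]
tcp_rot: [0.677, 0.736, -0.0, 0.002]
ft_force: [0.4, 0.1, -0.4]
width: 0.0652
```

```bash
python3 rd.py 2
```

```text
t 8.38 tcp [ 0.4696 -0.1395  0.0774] yaw 4.84 w 0.0654 F [-0.  -0.   0.1] M [-0.082  0.033 -0.011] Mz [ 0.011 -0.033] e6 [0.001 0.001] q6 -0.5121
```

Call:
move_arm(increments=[0,0,-0.4,0,0,0,70,0,0,-1.2,0,0,0,70,0,0,-2.2,0,0,0,70,0,0,-3.3,0,0,0,70,0,0,-3.3,0,0,0,70,0,0,-3.3,0,0,0,70,0,0,-3.3,0,0,0,70])

```text
clock: 8.97
tcp_pos: [0.4688, -0.1387, 0.209]
tcp_rot: [0.677, 0.736, -0.001, 0.002]
ft_force: [-0.6, 1.0, 0.2]
width: 0.0655
```

```bash
python3 - <<'E'
from ring import *
P,im,ctr=fit("w5")
p=w2px("wrist",[ctr[0],ctr[1],0.11]).astype(int)[:2]; print(p)
x0,y0=p[0]-60,p[1]-50
cv2.imwrite("pics/w5c.png",cv2.resize(im[y0:y0+100,x0:x0+120],None,fx=6,fy=6,interpolation=cv2.INTER_CUBIC))
# mark angle in both pictures: bright pixels on knob top
for tag in ("w2","w5"):
    pass
r=manip.search_frame("wrist","knob_mark"); print([(np.round(x["location"],4).tolist(),round(x["conf"],2)) for x in r])
E
```

```text
t 9.017 tcp [ 0.4682 -0.1384  0.208 ] w 0.066 F [ 0.2  -0.58  0.38] M [-0.093  0.045 -0.005] q [-0.428  0.143  1.676 -0.002  1.322 -0.512]
 x [-0.084  0.996 -0.003] y [0.996 0.084 0.   ] z [ 0.    -0.003 -1.   ]
tcp after [ 0.468  -0.1383  0.2076]
0.12 827 circ 0.4692 -0.1379 0.0141 z 0.1259
0.096 784 circ 0.4691 -0.1379 0.0228 z 0.1011
hex [(np.float64(11.0), [40.0, 40.1, 40.2]), (np.float64(11.5), [40.1, 40.1, 40.2]), (np.float64(10.5), [40.1, 40.1, 40.2]), (np.float64(10.0), [40.2, 40.3, 40.3])]
hex centre [ 0.4692 -0.1379] yaw_y 4.84 diff [np.float64(-53.8), np.float64(6.2), np.float64(66.2)]
tool shift units to z .076: [0.02  0.027 3.3  ]
[253 186]
[([0.4695, -0.1336, 0.1268], 0.83)]
```

View pics/w5c.png

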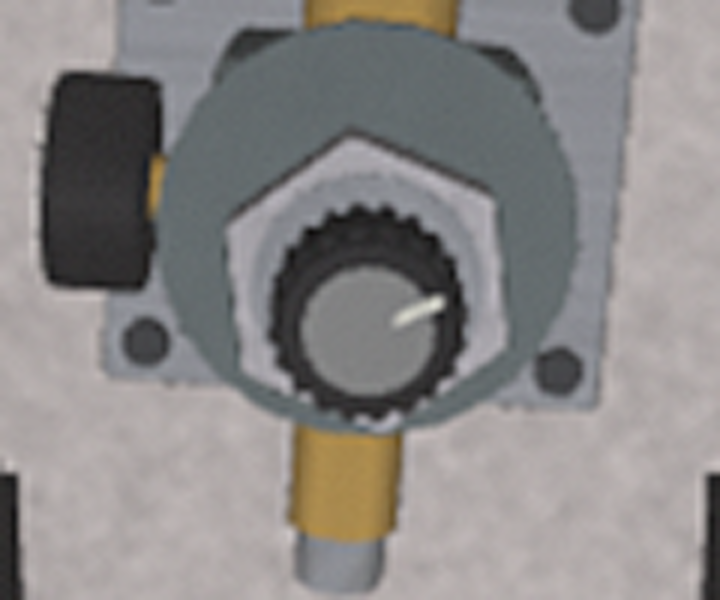

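The knob mark is unchanged (about 26° in world in both pictures). The ring now stands about 6° counter-clockwise of where the jaws left it, so it may have sprung back on release. I re-grip and feel it again to know the true state.

Call:
move_arm(increments=[0.02,0.03,0.3,0,0,-1.2,70,0.02,0.03,0.8,0,0,-1.2,70,0.02,0.03,1.6,0,0,-1.2,70,0.02,0.03,2.4,0,0,-1.2,70,0.02,0.03,3.0,0,0,-1.2,70,0.02,0.03,3.28,0,0,-1.2,70,0.02,0.03,3.28,0,0,-1.2,70,0.02,0.03,3.28,0,0,-1.2,70,0.02,0.03,3.28,0,0,-1.2,70])

```text
clock: 9.87
tcp_pos: [0.4693, -0.1379, 0.0764]
tcp_rot: [0.637, 0.771, -0.001, 0.0]
ft_force: [0.1, -0.0, -0.2]
width: 0.0656
```

```bash
python3 rd.py 2; python3 - <<'E'
from h import *
im,d=manip.grab_frame("wrist"); cv2.imwrite("pics/w6c.png",cv2.resize(im[170:320,180:330],None,fx=4,fy=4,interpolation=cv2.INTER_CUBIC))
E
```

```text
t 9.92 tcp [ 0.4695 -0.138   0.0767] yaw 10.84 w 0.0657 F [ 0.1 -0.4 -0.2] M [-0.041  0.031 -0.027] Mz [-0.065  0.01 ] e6 [-0.001 -0.   ] q6 -0.6141
```

View pics/w6c.png

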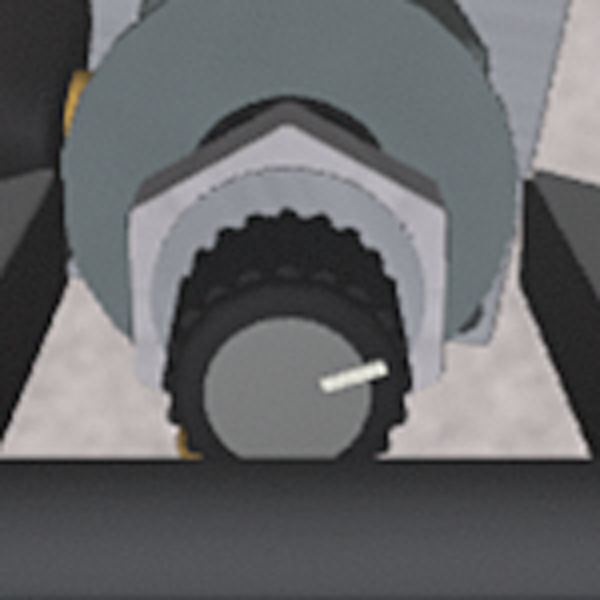

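The ring is square to the jaws again at this yaw, 10.8°, so it did spring back about 6°. I re-grip and read.

Call:
move_arm(increments=[0,0,0,0,0,0,30,0,0,0,0,0,0,30,0,0,0,0,0,0,30,0,0,0,0,0,0,30,0,0,0,0,0,0,30,0,0,0,0,0,0,30])

```text
clock: 10.47
tcp_pos: [0.4691, -0.1383, 0.0774]
tcp_rot: [0.637, 0.771, -0.001, 0.001]
ft_force: [-2.1, -2.3, 5.0]
width: 0.0397
```

```bash
python3 rd.py 4
```

```text
t 10.62 tcp [ 0.4691 -0.1383  0.0774] yaw 10.87 w 0.0397 F [-3.2 -1.7  5.1] M [-0.235  0.671  0.057] Mz [0.088 0.041 0.025 0.075] e6 [0.049 0.051 0.054 0.055] q6 -0.6142
```

Call:
move_arm(increments=[0,0,0,0,0,0.2,30,0,0,0,0,0,0.4,30])

```text
clock: 10.78
tcp_pos: [0.4691, -0.1383, 0.0774]
tcp_rot: [0.651, 0.759, -0.001, 0.001]
ft_force: [-0.9, -0.7, 3.4]
width: 0.0396
```

```bash
python3 rd.py 4
```

```text
t 10.93 tcp [ 0.4691 -0.1383  0.0774] yaw 8.82 w 0.0396 F [-2.  -0.5  3.7] M [-0.149  0.491  0.125] Mz [0.245 0.136 0.104 0.016] e6 [0.056 0.237 0.175 0.087] q6 -0.5783
```

The re-feel gives a rise of about 0.1 at yaw 8.8°, so the bite is near 11° and the ring sprang back almost to it when the jaws let go. I tighten to about 0.2 again, then relax the tool slowly until it carries no torque, so the drag holds the ring when I open.

Call:
move_arm(increments=[0,0,0,0,0,0.2,30,0,0,0,0,0,0.4,30,0,0,0,0,0,0.5,30,0,0,0,0,0,0.5,30])

```text
clock: 11.27
tcp_pos: [0.4691, -0.1383, 0.0774]
tcp_rot: [0.667, 0.745, -0.001, 0.001]
ft_force: [-2.2, -0.6, 3.7]
width: 0.0394
```

```bash
python3 rd.py 6
```

```text
t 11.52 tcp [ 0.4691 -0.1383  0.0774] yaw 6.35 w 0.0396 F [-2.1 -0.6  3.2] M [-0.169  0.462  0.188] Mz [0.194 0.2   0.195 0.159 0.164 0.217] e6 [0.279 0.207 0.19  0.187 0.186 0.185] q6 -0.5353
```

Call:
move_arm(increments=[0,0,0,0,0,-0.1,30,0,0,0,0,0,-0.1,30,0,0,0,0,0,-0.1,30])

```text
clock: 11.77
tcp_pos: [0.4691, -0.1383, 0.0774]
tcp_rot: [0.664, 0.748, -0.001, 0.001]
ft_force: [-1.5, -0.6, 3.2]
width: 0.0398
```

```bash
python3 rd.py 3
```

```text
t 11.87 tcp [ 0.4691 -0.1383  0.0774] yaw 6.85 w 0.0398 F [-2.  -0.8  3.2] M [-0.182  0.494  0.129] Mz [0.115 0.177 0.095] e6 [0.113 0.116 0.116] q6 -0.5441
```

Call:
move_arm(increments=[0,0,0,0,0,-0.1,30,0,0,0,0,0,-0.1,30,0,0,0,0,0,-0.1,30])

```text
clock: 12.12
tcp_pos: [0.4691, -0.1383, 0.0774]
tcp_rot: [0.66, 0.751, -0.001, 0.001]
ft_force: [-2.8, -0.7, 3.8]
width: 0.0397
```

```bash
python3 rd.py 3
```

```text
t 12.22 tcp [ 0.4691 -0.1383  0.0774] yaw 7.35 w 0.0398 F [-2.  -0.8  3.3] M [-0.196  0.478  0.097] Mz [0.101 0.121 0.067] e6 [0.105 0.11  0.11 ] q6 -0.5528
```

Call:
move_arm(increments=[0,0,0,0,0,-0.1,30,0,0,0,0,0,-0.1,30])

```text
clock: 12.38
tcp_pos: [0.4691, -0.1383, 0.0774]
tcp_rot: [0.657, 0.754, -0.001, 0.001]
ft_force: [-1.2, -1.4, 3.7]
width: 0.0394
```

```bash
python3 rd.py 3
```

```text
t 12.48 tcp [ 0.4691 -0.1383  0.0774] yaw 7.86 w 0.0396 F [-1.7 -0.4  3.3] M [-0.154  0.494  0.066] Mz [0.073 0.078 0.048] e6 [0.028 0.084 0.1  ] q6 -0.5618
```

Call:
move_arm(increments=[0,0,0,0,0,-0.1,30,0,0,0,0,0,-0.1,30])

```text
clock: 12.65
tcp_pos: [0.4691, -0.1383, 0.0774]
tcp_rot: [0.654, 0.757, -0.001, 0.001]
ft_force: [-2.5, -0.5, 2.8]
width: 0.0395
```

```bash
python3 rd.py 3
```

```text
t 12.75 tcp [ 0.4691 -0.1383  0.0774] yaw 8.37 w 0.0398 F [-2.  -0.4  2.9] M [-0.156  0.469  0.083] Mz [0.079 0.074 0.095] e6 [0.017 0.074 0.09 ] q6 -0.5706
```

In motion backwards the tool torque is now about 0.02, so the rise is near 0.13, close to what the drag can hold. One more 0.4° back, then I open, rise and check the ring's angle.

Call:
move_arm(increments=[0,0,0,0,0,-0.08,30,0,0,0,0,0,-0.08,30])

```text
clock: 12.92
tcp_pos: [0.4691, -0.1383, 0.0774]
tcp_rot: [0.651, 0.759, -0.001, 0.001]
ft_force: [-2.7, -0.5, 2.8]
width: 0.0397
```

```bash
python3 rd.py 3
```

```text
t 13.02 tcp [ 0.4691 -0.1383  0.0774] yaw 8.77 w 0.0396 F [-2.  -0.7  3. ] M [-0.19   0.471  0.079] Mz [0.066 0.08  0.092] e6 [0.01  0.055 0.068] q6 -0.5776
```

Call:
move_arm(increments=[0,0,0,0,0,0,70,0,0,0,0,0,0,70,0,0,0,0,0,0,70,0,0,0,0,0,0,70,0,0,0,0,0,0,70])

```text
clock: 13.43
tcp_pos: [0.4693, -0.1382, 0.0773]
tcp_rot: [0.651, 0.759, -0.001, 0.001]
ft_force: [-1.1, 0.2, -0.3]
width: 0.0646
```

```bash
python3 rd.py 1;  python3 - <<'E'
from h import *
im,d=manip.grab_frame("wrist"); cv2.imwrite("pics/w7c.png",cv2.resize(im[170:320,180:330],None,fx=4,fy=4,interpolation=cv2.INTER_CUBIC))
E
```

```text
t 13.43 tcp [ 0.4693 -0.1382  0.0773] yaw 8.76 w 0.0646 F [-1.1  0.2 -0.3] M [-0.086  0.065 -0.031] Mz [-0.031] e6 [0.] q6 -0.5775
```

View pics/w7c.png

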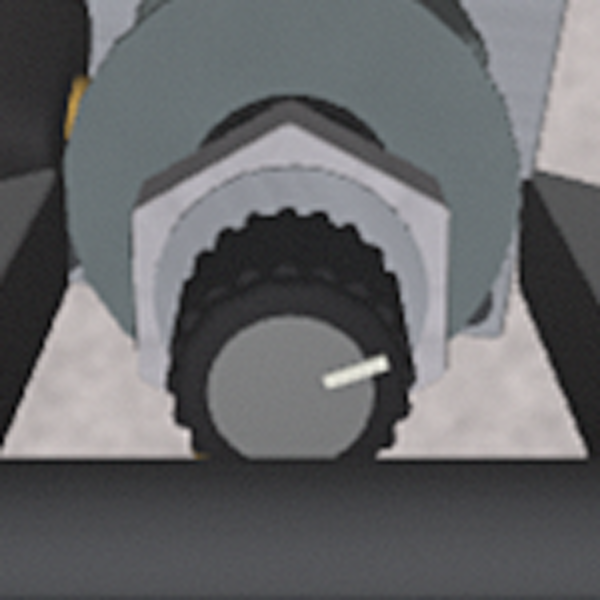

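The ring stayed where the jaws left it this time: corners at (133, 210) and (448, 212), apex at (290, 122), still square. My readings put the rise between 0.06 and 0.13, which is too loose a margin, so I grip again and feel it quasi-statically with a very slow turn.

Call:
move_arm(increments=[0,0,0,0,0,0,30,0,0,0,0,0,0,30,0,0,0,0,0,0,30,0,0,0,0,0,0,30,0,0,0,0,0,0,30,0,0,0,0,0,0,30])

```text
clock: 13.98
tcp_pos: [0.4691, -0.1383, 0.0774]
tcp_rot: [0.651, 0.759, -0.001, 0.001]
ft_force: [-0.3, -0.0, 0.3]
width: 0.0398
```

```bash
python3 rd.py 3
```

```text
t 14.08 tcp [ 0.4691 -0.1383  0.0773] yaw 8.78 w 0.0399 F [-0.8  0.   0.9] M [-0.072  0.1    0.118] Mz [0.107 0.088 0.16 ] e6 [0.126 0.128 0.131] q6 -0.5777
```

Call:
move_arm(increments=[0,0,0,0,0,0.05,30,0,0,0,0,0,0.1,30,0,0,0,0,0,0.15,30])

```text
clock: 14.33
tcp_pos: [0.469, -0.1383, 0.0773]
tcp_rot: [0.656, 0.755, -0.001, 0.001]
ft_force: [0.2, -0.2, 0.7]
width: 0.0394
```

```bash
python3 rd.py 2
```

```text
t 14.38 tcp [ 0.4691 -0.1383  0.0773] yaw 8.02 w 0.0395 F [-0.2 -0.7  0.3] M [-0.059  0.097  0.228] Mz [0.23  0.225] e6 [0.206 0.25 ] q6 -0.5643
```

Call:
move_arm(increments=[0,0,0,0,0,0.05,30,0,0,0,0,0,0.1,30,0,0,0,0,0,0.15,30])

```text
clock: 14.63
tcp_pos: [0.4691, -0.1383, 0.0774]
tcp_rot: [0.661, 0.75, -0.001, 0.001]
ft_force: [0.0, -0.0, 0.6]
width: 0.0398
```

```bash
python3 rd.py 6
```

```text
t 14.88 tcp [ 0.4691 -0.1383  0.0773] yaw 7.25 w 0.0397 F [-0.3 -0.1  0.3] M [-0.062  0.097  0.233] Mz [0.25  0.243 0.225 0.22  0.214 0.246] e6 [0.224 0.266 0.25  0.228 0.223 0.222] q6 -0.5509
```

With clean readings the slow turn gives a rise of about 0.13 at yaw 8.0° and 0.15–0.16 at 7.25°, so the bite is near 10.6–11°. The drag (0.12) can hold the ring at about yaw 8.0°. I ease back slowly to there, photograph, open and compare.

Call:
move_arm(increments=[0,0,0,0,0,-0.05,30,0,0,0,0,0,-0.1,30,0,0,0,0,0,-0.14,30,0,0,0,0,0,-0.14,30])

```text
clock: 15.22
tcp_pos: [0.4691, -0.1383, 0.0774]
tcp_rot: [0.656, 0.754, -0.001, 0.001]
ft_force: [0.0, -0.2, 0.4]
width: 0.0396
```

```bash
python3 rd.py 4; python3 - <<'E'
from h import *
im,d=manip.grab_frame("wrist"); cv2.imwrite("pics/g1.png",im)
E
```

```text
t 15.37 tcp [ 0.4691 -0.1383  0.0773] yaw 7.95 w 0.0397 F [-0.2 -0.   0.4] M [-0.077  0.089  0.038] Mz [0.022 0.032 0.062 0.035] e6 [0.016 0.038 0.042 0.041] q6 -0.5632
```

Call:
move_arm(increments=[0,0,0,0,0,0,44,0,0,0,0,0,0,46,0,0,0,0,0,0,50,0,0,0,0,0,0,60,0,0,0,0,0,0,70,0,0,0,0,0,0,70])

```text
clock: 15.92
tcp_pos: [0.4691, -0.1383, 0.0774]
tcp_rot: [0.656, 0.754, -0.001, 0.001]
ft_force: [-0.6, -0.3, -0.4]
width: 0.063
```

```bash
python3 rd.py 2; python3 - <<'E'
from h import *
im,d=manip.grab_frame("wrist"); cv2.imwrite("pics/g2.png",im)
a=cv2.imread("pics/g1.png",0); b=im[...,:3]; b=cv2.cvtColor(b,cv2.COLOR_BGR2GRAY)
# mask: upper part of ring top (apex and upper edges)
def relrot(a,b,box):
    x0,y0,x1,y1=box
    T=a[y0:y1,x0:x1].astype(np.float32); I=b.astype(np.float32)
    W=np.array([[1,0,x0],[0,1,y0]],np.float32)
    cc,W=cv2.findTransformECC(T,I,W,cv2.MOTION_EUCLIDEAN,(3,200,1e-6),None,3)
    return cc,np.degrees(np.arctan2(W[1,0],W[0,0])),W[:,2]-[x0,y0],W
for nm,box in (("ring",(216,192,290,222)),("ring2",(222,194,284,216))):
    cc,ang,t,W=relrot(a,b,box); 
    c=W@np.array([(box[2]-box[0])/2,(box[3]-box[1])/2,1])-[ (box[0]+box[2])/2,(box[1]+box[3])/2]
    print(nm,round(cc,4),"ang",round(ang,2),"shift at centre",c.round(2))
cv2.imwrite("pics/g12.png",np.hstack([cv2.resize(x[170:310,190:320],None,fx=3,fy=3,interpolation=cv2.INTER_CUBIC) for x in (a,b)]))
E
```

```text
t 15.97 tcp [ 0.4691 -0.1383  0.0774] yaw 7.95 w 0.064 F [-0.4 -0.2  0.2] M [-0.07   0.045 -0.02 ] Mz [-0.049  0.009] e6 [-0. -0.] q6 -0.5632
ring 0.9978 ang -0.66 shift at centre [-0.4 -0. ]
ring2 0.9966 ang -0.62 shift at centre [-0.41  0.01]
```

View pics/g12.png

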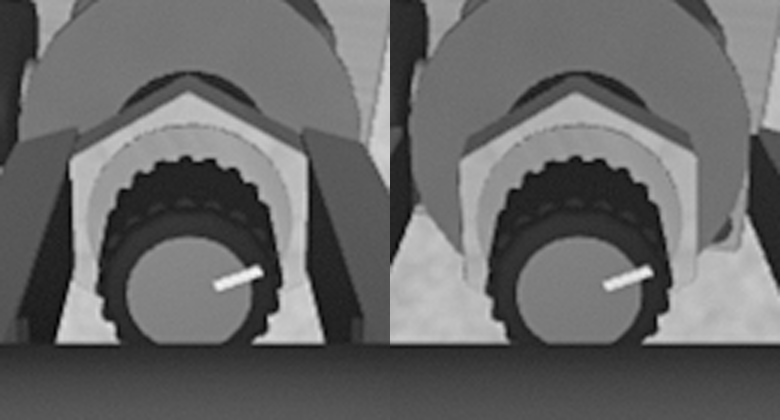

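On opening the ring moved back only about 0.65°, to roughly yaw 8.6°. That means it rests right at the drag-held limit, a rise of about 0.11, which is above snug (0.07) and far below forced. I rise, check the ring and knob mark, then travel to above the grey cap.

Call:
move_arm(increments=[0,0,-0.4,0,0,0,70,0,0,-1.2,0,0,0,70,0,0,-2.2,0,0,0,70,0,0,-3.3,0,0,0,70,0,0,-3.3,0,0,0,70,0,0,-3.3,0,0,0,70])

```text
clock: 16.52
tcp_pos: [0.4709, -0.1386, 0.2121]
tcp_rot: [0.656, 0.754, -0.0, 0.004]
ft_force: [-0.4, -0.1, -0.8]
width: 0.0657
```

```bash
python3 - <<'E'
from ring import *
P,im,ctr=fit("w8")
p=w2px("wrist",[ctr[0],ctr[1],0.11]).astype(int)[:2]
x0,y0=p[0]-60,p[1]-50
cv2.imwrite("pics/w8c.png",cv2.resize(im[y0:y0+100,x0:x0+120],None,fx=5,fy=5,interpolation=cv2.INTER_CUBIC))
for tag in ("w2","w5","w8"):
    im=cv2.imread(f"pics/{tag}.png"); g=cv2.cvtColor(im,cv2.COLOR_BGR2GRAY)
    cx,cy=254,190
    sub=g[cy-14:cy+20,cx-18:cx+20]; ys,xs=np.nonzero(sub>185)
    pts=np.stack([xs+cx-18,ys+cy-14],1).astype(float)
    # keep those on knob disc
    print(tag,len(pts),pts.mean(0).round(1) if len(pts) else None)
E
```

```text
t 16.567 tcp [ 0.4694 -0.1379  0.2099] w 0.0661 F [-0.06  0.75 -1.1 ] M [-0.062  0.075  0.041] q [-0.426  0.142  1.672 -0.003  1.325 -0.564]
 x [-0.138  0.99  -0.004] y [0.99  0.138 0.   ] z [ 0.001 -0.004 -1.   ]
tcp after [ 0.4684 -0.1375  0.2085]
0.12 813 circ 0.4694 -0.1379 0.0141 z 0.1259
0.096 781 circ 0.4692 -0.1378 0.0228 z 0.1011
hex [(np.float64(9.5), [39.9, 40.0, 40.4]), (np.float64(9.0), [39.9, 40.0, 40.5]), (np.float64(10.0), [40.0, 40.1, 40.5]), (np.float64(8.5), [40.0, 40.1, 40.6])]
hex centre [ 0.4693 -0.1378] yaw_y 7.95 diff [np.float64(-58.5), np.float64(1.5), np.float64(61.5)]
tool shift units to z .076: [ 0.016 -0.004  3.347]
w2 10 [262.1 193.8]
w5 13 [262.2 192.2]
w8 15 [258.9 193.1]
```

Call:
move_arm(increments=[7.69,4.05,0,0,0,-1.2,75,7.69,4.05,0,0,0,-2.4,80,7.69,4.05,0,0,0,-3.6,85,7.69,4.05,0,0,0,-4.4,85,7.69,4.05,0,0,0,-4.4,85,7.69,4.05,0,0,0,-4.4,85,7.69,4.05,0,0,0,-4.4,85,7.69,4.05,0,0,0,-4.4,85,7.69,4.05,0,0,0,-4.4,85,7.69,4.05,0,0,0,-4.4,85,7.69,4.05,0,0,0,-4.4,85,7.69,4.05,0,0,0,-4.4,85])

```text
clock: 17.62
tcp_pos: [0.5852, 0.1881, 0.206]
tcp_rot: [0.501, 0.866, -0.003, -0.001]
ft_force: [-0.1, -0.2, 0.1]
width: 0.0799
```

```bash
python3 - <<'E'
from h import *
manip.grab_frame("wrist"); manip.grab_frame("wrist")
o,r=st(); im,d=manip.grab_frame("wrist"); P=cloud("wrist",d); cv2.imwrite("pics/c1.png",im)
k=(np.hypot(P[...,0]-.587,P[...,1]-.189)<0.05)&(P[...,2]>0.062)&(P[...,2]<0.078)&(d>0)
Q=P[k]; h=cv2.convexHull(Q[:,:2].astype(np.float32)); print(len(Q),"z",Q[:,2].mean().round(4),"circ",cv2.minEnclosingCircle(h),"ell",cv2.fitEllipse(h), im[k].mean(0))
c,_=cv2.minEnclosingCircle(h)
print("units to grasp",np.round(r.T@(np.r_[c,0.0162]-o["tcp_pos"])/0.04,3),"yaw",np.degrees(np.arctan2(r[1,1],r[0,1])).round(2))
E
```

```text
t 17.717 tcp [0.5856 0.1877 0.207 ] w 0.0796 F [ 0.14 -0.29  0.24] M [-0.035  0.032 -0.044] q [ 0.199  0.338  1.41  -0.003  1.398 -0.322]
 x [-0.498  0.867 -0.002] y [ 0.867  0.498 -0.005] z [-0.003 -0.004 -1.   ]
2839 z 0.0705 circ ((0.5877025127410889, 0.19064614176750183), 0.03016364946961403) ell ((0.5875964760780334, 0.19080646336078644), (0.05923895537853241, 0.05954059213399887), 10.258180618286133) [124.11905601 123.72243748 123.88376189]
units to grasp [0.045 0.103 4.769] yaw 29.85
```

View pics/w8c.png

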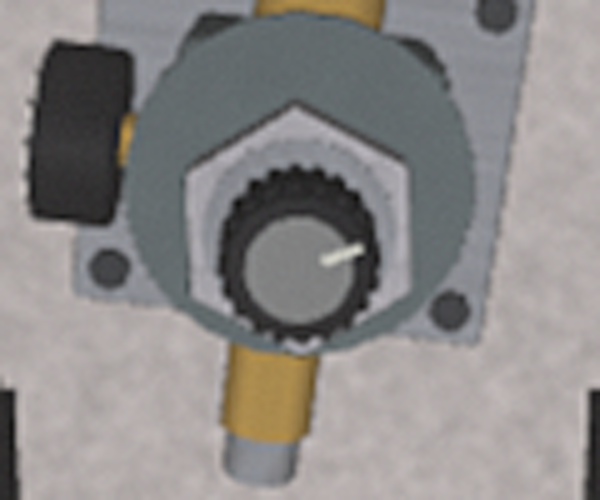

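View pics/c1.png

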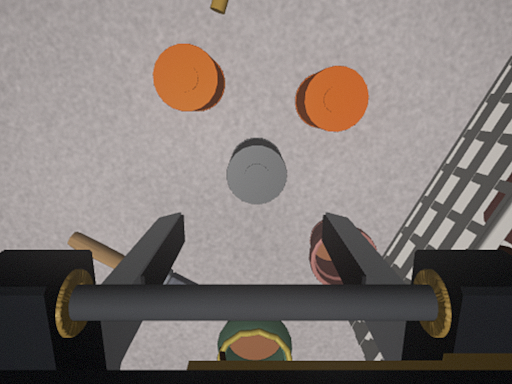

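The mark still points at about 26° in world, so the knob is undisturbed. The wrist picture shows the grey cap at (257, 170) with a centre at (0.588, 0.191), radius 30 mm and top at 0.0705 m, and the orange ones beyond it. The fingers come down clear of them.

Call:
move_arm(increments=[0.045,0.1,0.9,0,0,0,85,0.045,0.1,1.8,0,0,0,85,0.045,0.1,2.7,0,0,0,85,0.045,0.1,3.5,0,0,0,85,0.045,0.1,4.2,0,0,0,85,0.045,0.1,4.6,0,0,0,85,0.045,0.1,4.76,0,0,0,85,0.045,0.1,4.76,0,0,0,85])

```text
clock: 18.43
tcp_pos: [0.5868, 0.1895, 0.0157]
tcp_rot: [0.502, 0.865, -0.003, -0.001]
ft_force: [0.0, -0.4, 0.2]
width: 0.0798
```

```bash
python3 - <<'E'
from h import *
im,d=manip.grab_frame("wrist"); cv2.imwrite("pics/c2.png",im)
im,d=manip.grab_frame("side"); cv2.imwrite("pics/c2s.png",cv2.resize(im[120:230,160:340],None,fx=4,fy=4,interpolation=cv2.INTER_CUBIC))
st()
E
```

```text
t 18.533 tcp [0.5889 0.1903 0.0181] w 0.0798 F [0.36 0.46 1.7 ] M [-0.077  0.05   0.03 ] q [ 0.202  0.493  1.663 -0.003  0.986 -0.316]
 x [-0.497  0.868 -0.002] y [ 0.868  0.497 -0.002] z [-0.001 -0.003 -1.   ]
```

View pics/c2.png

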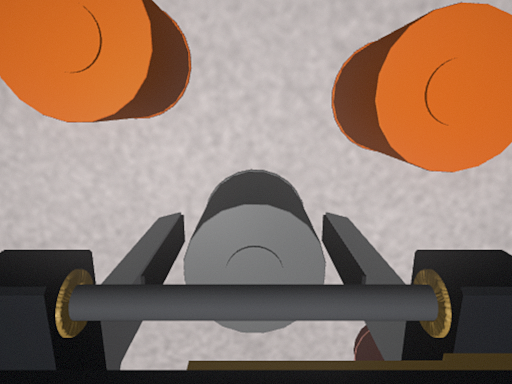

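View pics/c2s.png

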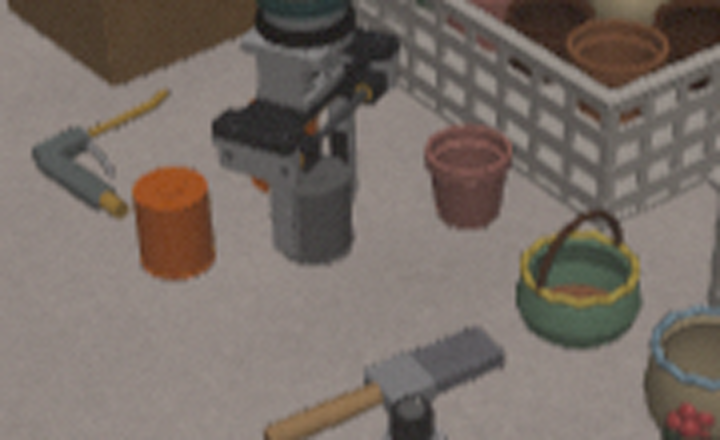

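Call:
move_arm(increments=[0,0,0,0,0,0,50,0,0,0,0,0,0,50,0,0,0,0,0,0,50,0,0,0,0,0,0,50,0,0,0,0,0,0,50,0,0,0,0,0,0,50])

```text
clock: 19.03
tcp_pos: [0.5894, 0.1903, 0.0193]
tcp_rot: [0.502, 0.865, -0.001, 0.001]
ft_force: [-0.9, -0.7, 6.4]
width: 0.0598
```

```bash
python3 rd.py 3 && python3 - <<'E'
from h import *
st()
E
```

```text
t 19.13 tcp [0.5894 0.1903 0.0193] yaw 29.79 w 0.0599 F [-0.8 -0.9  6.2] M [-0.216  0.226 -0.055] Mz [-0.061 -0.077 -0.028] e6 [-0.058 -0.058 -0.058] q6 -0.3161
t 19.133 tcp [0.5894 0.1903 0.0193] w 0.0597 F [-0.59 -1.38  6.15] M [-0.268  0.254 -0.028] q [ 0.202  0.492  1.662 -0.004  0.987 -0.316]
 x [-0.497  0.868 -0.003] y [ 0.868  0.497 -0.001] z [ 0.001 -0.003 -1.   ]
```

The cap is held at 59.9 mm. I lift it 160 mm and check the hold.

Call:
move_arm(increments=[0,0,-0.3,0,0,0,50,0,0,-0.9,0,0,0,50,0,0,-1.7,0,0,0,50,0,0,-2.5,0,0,0,50,0,0,-3.3,0,0,0,50,0,0,-3.9,0,0,0,50,0,0,-4.0,0,0,0,50,0,0,-4.0,0,0,0,50])

```text
clock: 19.8
tcp_pos: [0.5902, 0.1911, 0.1808]
tcp_rot: [0.501, 0.865, 0.0, 0.003]
ft_force: [0.3, 0.0, -0.8]
width: 0.0599
```

```bash
python3 - <<'E'
from h import *
manip.grab_frame("wrist")
o,r=st(); im,d=manip.grab_frame("wrist"); P=cloud("wrist",d); cv2.imwrite("pics/c3.png",im)
im2,d2=manip.grab_frame("side"); cv2.imwrite("pics/c3s.png",cv2.resize(im2[80:240,160:340],None,fx=4,fy=3.7,interpolation=cv2.INTER_CUBIC))
# cap top in tool frame
L=(P-o["tcp_pos"])@r
k=(np.hypot(L[...,0],L[...,1])<0.04)&(L[...,2]>-0.058)&(L[...,2]<-0.044)&(d>0)
Q=L[k]; print(len(Q),Q.mean(0).round(4),Q.min(0).round(4),Q.max(0).round(4))
h=cv2.convexHull(Q[:,:2].astype(np.float32)); print(cv2.minEnclosingCircle(h))
A=np.c_[Q[:,:2],np.ones(len(Q))]; s=np.linalg.lstsq(A,Q[:,2],rcond=None)[0]; print("tilt",s)
st()
E
```

```text
t 19.85 tcp [0.5889 0.1908 0.1788] w 0.0605 F [-0.74 -0.38 -0.7 ] M [-0.039  0.01  -0.009] q [ 0.203  0.357  1.451 -0.003  1.333 -0.317]
 x [-0.497  0.868 -0.003] y [ 0.868  0.497 -0.001] z [ 0.001 -0.003 -1.   ]
11388 [ 0.0101 -0.0003 -0.0497] [-0.0281 -0.0389 -0.058 ] [ 0.0318  0.0388 -0.044 ]
((0.009029834531247616, -6.1783939599990845e-06), 0.03895539417862892)
tilt [ 0.02838626  0.00097615 -0.04997064]
t 19.95 tcp [0.5878 0.1905 0.1769] w 0.0603 F [-0.4   0.36 -1.4 ] M [-0.036  0.044 -0.028] q [ 0.203  0.359  1.453 -0.003  1.334 -0.317]
 x [-0.497  0.868 -0.002] y [ 0.868  0.497 -0.005] z [-0.003 -0.004 -1.   ]
```

View pics/c3.png

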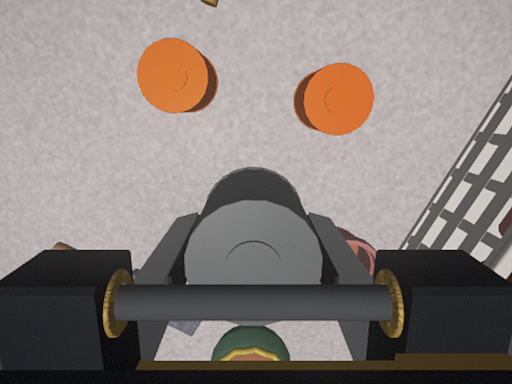

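View pics/c3s.png

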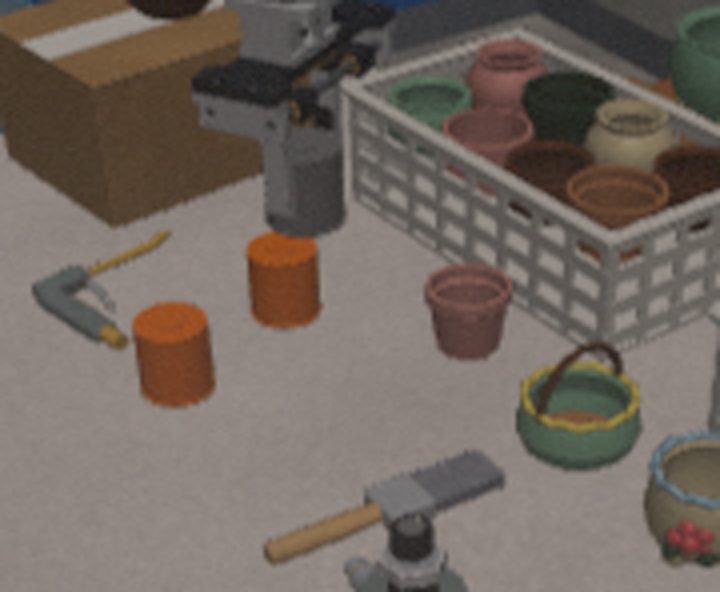

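The cap hangs upright between the fingers at (253, 250), and the orange ones at (175, 75) and (338, 98) are untouched. I carry it over the regulator with its rim about 30 mm above the knob.

Call:
move_arm(increments=[-0.28,-0.33,0,0,0,0,50,-0.85,-1.0,0,0,0,0,50,-1.42,-1.66,0,0,0,0,50,-1.99,-2.33,0,0,0,0,50,-2.56,-2.99,0,0,0,0,50,-3.13,-3.66,0,0,0,0,50,-3.7,-4.32,0,0,0,0,50,-4.27,-4.99,0,0,0,0,50,-4.84,-5.65,0,0,0,0,50,-5.29,-6.18,0,0,0,0,50,-5.58,-6.52,0,0,0,0,50,-5.69,-6.65,0,0,0,0,50])

```text
clock: 20.95
tcp_pos: [0.468, -0.1411, 0.1765]
tcp_rot: [0.503, 0.864, -0.003, -0.002]
ft_force: [0.7, -0.6, -0.4]
width: 0.0599
```

```bash
python3 - <<'E'
from h import *
for i in range(5): manip.grab_frame("side")
o,r=st(); im,d=manip.grab_frame("wrist"); P=cloud("wrist",d); cv2.imwrite("pics/c4.png",im); np.save("c4.npy",d)
o2,_=st()
tcp=(np.array(o["tcp_pos"])+o2["tcp_pos"])/2
L=(P-tcp)@r
k=(np.abs(L[...,1])<0.026)&(np.abs(L[...,0])<0.036)&(L[...,2]>-0.0545)&(L[...,2]<-0.0465)&(d>0)
Q=L[k]; print(len(Q),Q.mean(0).round(4),Q.min(0).round(4),Q.max(0).round(4))
# front arc: max x per y bin -> circle fit with r=0.030
ys=np.arange(-0.02,0.0201,0.004); X=[]
for y in ys:
    q=Q[np.abs(Q[:,1]-y)<0.0015]; X.append(np.percentile(q[:,0],99) if len(q) else np.nan)
X=np.array(X); print(np.round(X,4))
from scipy.optimize import least_squares
f=lambda p:np.hypot(X-p[0],ys-p[1])-0.030
s=least_squares(f,[0,0]); print("cap centre in tool xy",s.x.round(4),"res",s.fun.round(4))
c=np.array([s.x[0],s.x[1],0]); w=r@c+tcp; print("cap centre world",w.round(4),"units to axis",np.round(r.T@(np.array([0.4694,-0.138,0])-np.r_[w[:2],0])/0.04,3))
im2,d2=manip.grab_frame("top"); cv2.imwrite("pics/c4t.png",cv2.resize(im2[180:280,250:350],None,fx=6,fy=6,interpolation=cv2.INTER_CUBIC))
im2,d2=manip.grab_frame("side"); cv2.imwrite("pics/c4s.png",cv2.resize(im2[160:290,190:330],None,fx=4,fy=4,interpolation=cv2.INTER_CUBIC))
E
```

```text
t 21.2 tcp [ 0.4701 -0.138   0.1778] w 0.0602 F [-0.7   0.19 -1.09] M [-0.055 -0.02   0.027] q [-0.424  0.168  1.722 -0.004  1.255 -0.944]
 x [-0.498  0.867 -0.   ] y [ 0.867  0.498 -0.005] z [-0.004 -0.002 -1.   ]
t 21.25 tcp [ 0.4703 -0.1379  0.1781] w 0.0603 F [-0.36  0.9  -1.23] M [-0.075  0.017  0.026] q [-0.424  0.168  1.721 -0.004  1.255 -0.944]
 x [-0.498  0.867 -0.   ] y [ 0.867  0.498 -0.005] z [-0.004 -0.003 -1.   ]
9642 [ 0.0107  0.0002 -0.051 ] [-0.0284 -0.026  -0.0541] [ 0.0315  0.026  -0.0465]
[0.0238 0.0269 0.0288 0.0301 0.0311 0.0313 0.0312 0.0305 0.0292 0.0273
 0.0244]
cap centre in tool xy [0.0015 0.0004] res [ 0.0002  0.0002 -0.     -0.0002 -0.     -0.0002 -0.0001 -0.      0.
  0.0002  0.0001]
cap centre world [ 0.4698 -0.1365  0.1779] units to axis [-0.028 -0.027  0.   ]
```

View pics/c4s.png

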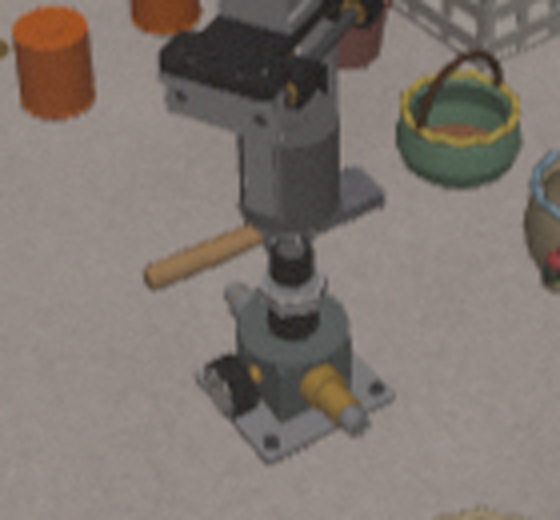

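View pics/c4.png

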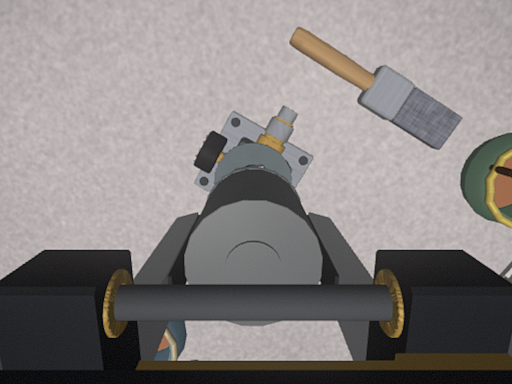

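The side view shows the cap centred over the knob with a gap of about 30 mm. The fitted cap centre is 1.1 mm off the axis in each tool direction. I correct that and lower to about 9 mm above the flange.

Call:
move_arm(increments=[-0.028,-0.027,0.1,0,0,0,50,-0.028,-0.027,0.4,0,0,0,50,-0.028,-0.027,0.8,0,0,0,50,-0.028,-0.027,1.2,0,0,0,50,-0.028,-0.027,1.6,0,0,0,50,-0.028,-0.027,1.9,0,0,0,50,-0.028,-0.027,2.1,0,0,0,50,-0.028,-0.027,2.2,0,0,0,50,-0.028,-0.027,2.2,0,0,0,50,-0.028,-0.027,2.2,0,0,0,50,-0.028,-0.027,2.2,0,0,0,50])

```text
clock: 22.27
tcp_pos: [0.4704, -0.1401, 0.0911]
tcp_rot: [0.501, 0.866, -0.002, 0.0]
ft_force: [0.4, 0.9, 0.1]
width: 0.0598
```

```bash
python3 - <<'E'
from h import *
F=[]
for i in range(3):
    im,d=manip.grab_frame("side"); F.append(manip.get_obs()["ft_force"])
print("F",np.mean(F,0).round(2))
o,r=st()
cv2.imwrite("pics/c5s.png",cv2.resize(im[180:290,200:320],None,fx=5,fy=5,interpolation=cv2.INTER_CUBIC))
E
```

```text
F [ 0.42 -0.34 -0.75]
t 22.417 tcp [ 0.4702 -0.1401  0.091 ] w 0.0603 F [ 0.61 -0.35 -0.51] M [-0.014  0.035 -0.024] q [-0.428  0.247  1.857 -0.005  1.038 -0.947]
 x [-0.498  0.867 -0.002] y [ 0.867  0.498 -0.004] z [-0.002 -0.004 -1.   ]
```

View pics/c5s.png

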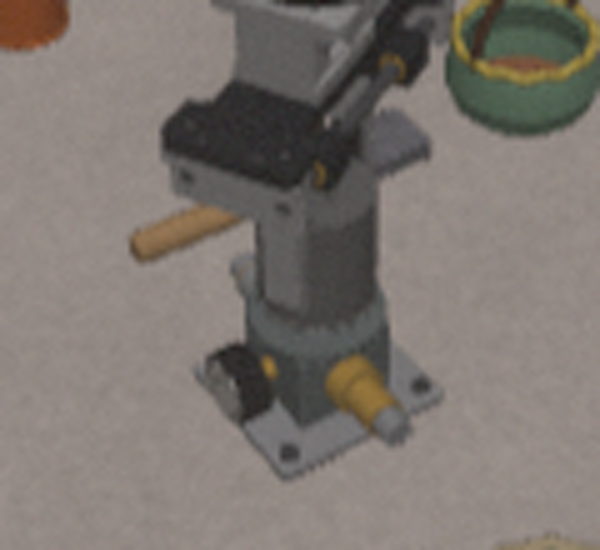

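The cap encloses ring and knob with no contact force, and its rim is about 9.7 mm above the flange. I lower gently and watch Fz.

Call:
move_arm(increments=[0,0,0.05,0,0,0,50,0,0,0.1,0,0,0,50,0,0,0.15,0,0,0,50,0,0,0.19,0,0,0,50,0,0,0.19,0,0,0,50,0,0,0.19,0,0,0,50])

```text
clock: 22.92
tcp_pos: [0.47, -0.1401, 0.0832]
tcp_rot: [0.501, 0.866, -0.002, -0.0]
ft_force: [1.1, 0.5, -1.3]
width: 0.06
```

```bash
python3 rd.py 4
```

```text
t 23.07 tcp [ 0.4702 -0.1401  0.0833] yaw 29.89 w 0.06 F [ 0.3  0.4 -1.2] M [-0.046  0.007 -0.012] Mz [-0.024 -0.026 -0.036  0.039] e6 [-0. -0. -0. -0.] q6 -0.9471
```

Call:
move_arm(increments=[0,0,0.02,0,0,0,50,0,0,0.03,0,0,0,50,0,0,0.03,0,0,0,50])

```text
clock: 23.32
tcp_pos: [0.4702, -0.1401, 0.0822]
tcp_rot: [0.501, 0.866, -0.002, 0.0]
ft_force: [-0.4, 0.1, -1.0]
width: 0.0601
```

```bash
python3 rd.py 4
```

```text
t 23.47 tcp [ 0.4702 -0.1401  0.0822] yaw 29.9 w 0.0601 F [-0.1  0.1 -0.2] M [-0.066  0.017 -0.004] Mz [ 0.031 -0.029 -0.02   0.001] e6 [-0. -0. -0. -0.] q6 -0.9471
```

Call:
move_arm(increments=[0,0,0.015,0,0,0,50,0,0,0.02,0,0,0,50,0,0,0.02,0,0,0,50])

```text
clock: 23.72
tcp_pos: [0.4702, -0.1402, 0.0814]
tcp_rot: [0.501, 0.866, -0.002, 0.0]
ft_force: [-0.1, 0.4, -1.2]
width: 0.0601
```

```bash
python3 rd.py 4
```

```text
t 23.87 tcp [ 0.4702 -0.1402  0.0815] yaw 29.9 w 0.06 F [ 0.4 -0.2 -0.9] M [-0.036  0.034  0.004] Mz [-0.022  0.018 -0.01   0.031] e6 [0. 0. 0. 0.] q6 -0.9471
```

Call:
move_arm(increments=[0,0,0.01,0,0,0,50,0,0,0.015,0,0,0,50,0,0,0.015,0,0,0,50])

```text
clock: 24.12
tcp_pos: [0.4703, -0.1402, 0.0814]
tcp_rot: [0.501, 0.866, -0.002, 0.0]
ft_force: [-0.6, -0.7, 5.3]
width: 0.0599
```

```bash
python3 rd.py 4
```

```text
t 24.27 tcp [ 0.4703 -0.1402  0.0814] yaw 29.9 w 0.0599 F [-1.3 -0.   5.4] M [0.116 0.257 0.005] Mz [ 0.025  0.028 -0.013 -0.021] e6 [0.017 0.018 0.018 0.018] q6 -0.9471
```

The cap touches the flange at TCP z = 0.0814 (predicted 0.0813), with Fz up about 6 N and no lateral load. I open the jaws slowly and check before rising.

Call:
move_arm(increments=[0,0,0,0,0,0,66,0,0,0,0,0,0,70,0,0,0,0,0,0,78,0,0,0,0,0,0,86,0,0,0,0,0,0,90,0,0,0,0,0,0,90,0,0,0,0,0,0,90])

```text
clock: 24.85
tcp_pos: [0.4703, -0.1402, 0.0813]
tcp_rot: [0.501, 0.866, -0.002, 0.0]
ft_force: [-0.6, -0.7, -0.3]
width: 0.0847
```

```bash
python3 rd.py 2; python3 - <<'E'
from h import *
im,d=manip.grab_frame("wrist"); cv2.imwrite("pics/c6.png",im)
im,d=manip.grab_frame("side"); cv2.imwrite("pics/c6s.png",cv2.resize(im[180:290,200:320],None,fx=5,fy=5,interpolation=cv2.INTER_CUBIC))
E
```

```text
t 24.9 tcp [ 0.4703 -0.1402  0.0813] yaw 29.9 w 0.0848 F [-0.7 -0.5 -0.1] M [-0.058  0.035  0.015] Mz [ 0.04 -0.01] e6 [-0. -0.] q6 -0.9471
```

View pics/c6.png

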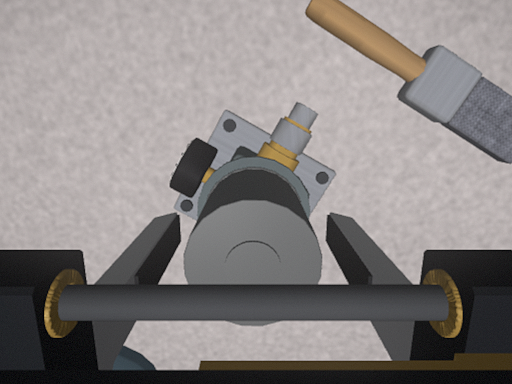

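View pics/c6s.png

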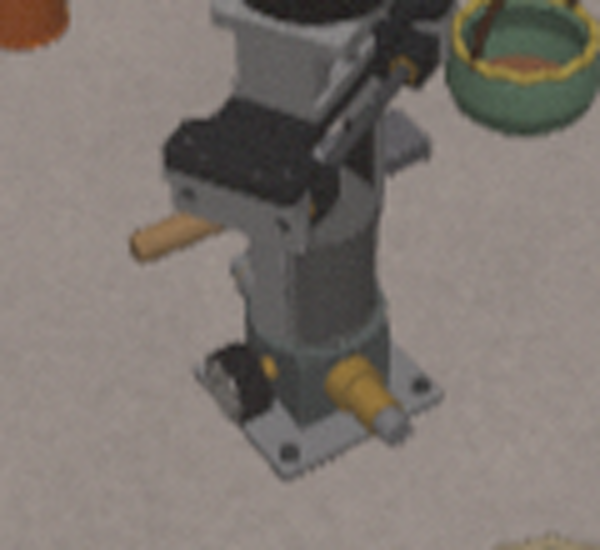

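The cap stands free on the flange between the open fingers (cap columns 184–322, fingers at about 178 and 330). I rise straight up and check that it sits flat and centred.

Call:
move_arm(increments=[0,0,-0.2,0,0,0,90,0,0,-0.7,0,0,0,90,0,0,-1.4,0,0,0,90,0,0,-2.2,0,0,0,90,0,0,-3.0,0,0,0,90,0,0,-3.7,0,0,0,90,0,0,-4.0,0,0,0,90,0,0,-4.0,0,0,0,90,0,0,-4.0,0,0,0,90,0,0,-4.0,0,0,0,90])

```text
clock: 25.83
tcp_pos: [0.4697, -0.1392, 0.2403]
tcp_rot: [0.501, 0.866, -0.002, -0.001]
ft_force: [0.1, -0.1, -0.0]
width: 0.0844
```

```bash
python3 - <<'E'
from h import *
manip.grab_frame("wrist"); manip.grab_frame("wrist")
st(); im,d=manip.grab_frame("wrist"); P=cloud("wrist",d); cv2.imwrite("pics/f1.png",im)
k=(np.hypot(P[...,0]-.4695,P[...,1]+.138)<0.04)&(P[...,2]>0.124)&(P[...,2]<0.140)&(d>0)
Q=P[k]; h=cv2.convexHull(Q[:,:2].astype(np.float32)); print(len(Q),"z",Q[:,2].mean().round(4),"circ",cv2.minEnclosingCircle(h))
q=Q[np.hypot(Q[:,0]-.4695,Q[:,1]+.138)<0.024]; A=np.c_[q[:,:2]-q[:,:2].mean(0),np.ones(len(q))]; s=np.linalg.lstsq(A,q[:,2],rcond=None)[0]; print("wrist tilt deg",np.degrees(s[:2]).round(2),"z",s[2].round(4))
for cam in ("top","side"):
    im,d=manip.grab_frame(cam); P=cloud(cam,d); cv2.imwrite(f"pics/f1{cam}.png",im)
    k=(np.hypot(P[...,0]-.4695,P[...,1]+.138)<0.024)&(P[...,2]>0.12)&(P[...,2]<0.145)&(d>0)
    q=P[k]; A=np.c_[q[:,:2]-q[:,:2].mean(0),np.ones(len(q))]; s=np.linalg.lstsq(A,q[:,2],rcond=None)[0]; print(cam,len(q),"tilt deg",np.degrees(s[:2]).round(2),"z",s[2].round(4))
E
```

```text
t 25.933 tcp [ 0.4696 -0.1391  0.2398] w 0.0846 F [ 0.56  0.68 -0.95] M [-0.038  0.008  0.008] q [-0.427  0.13   1.612 -0.005  1.403 -0.948]
 x [-0.498  0.867 -0.   ] y [ 0.867  0.498 -0.005] z [-0.005 -0.003 -1.   ]
3387 z 0.1322 circ ((0.4697217643260956, -0.13882263004779816), 0.029999488964676857)
wrist tilt deg [-0.01 -0.23] z 0.1325
top 27 tilt deg [ 5.52 -2.52] z 0.1317
side 201 tilt deg [0.29 0.02] z 0.1312
```

View pics/f1.png

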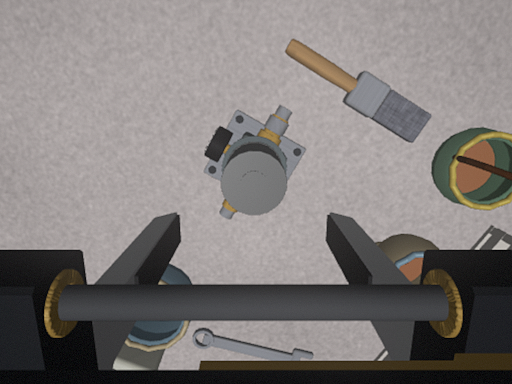

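View pics/f1side.png

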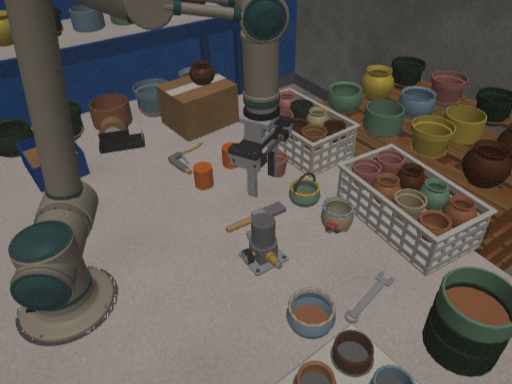

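View pics/f1top.png

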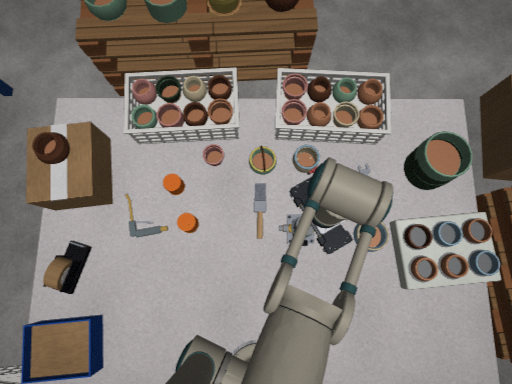

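The cap top is at 0.1322 m (expected 0.132), its tilt is under 0.3° and it is centred within 1 mm; the other things stand as before. Before handing in, I check offline from the saved pictures where the ring stood after the releases, which costs no robot time.

```bash
python3 - <<'E'
import cv2, numpy as np
def crop(f): 
    im=cv2.imread(f,0)
    return im if "c.png" in f else cv2.resize(im[170:320,180:330],None,fx=4,fy=4,interpolation=cv2.INTER_CUBIC)
def rel(a,b,box):
    x0,y0,x1,y1=box
    W=np.array([[1,0,x0],[0,1,y0]],np.float32)
    cc,W=cv2.findTransformECC(a[y0:y1,x0:x1].astype(np.float32),b.astype(np.float32),W,cv2.MOTION_EUCLIDEAN,(3,300,1e-7),None,7)
    return cc,-np.degrees(np.arctan2(W[1,0],W[0,0]))
g1=crop("pics/g1.png")
for f in ("pics/w4c.png","pics/w6c.png","pics/w7c.png","pics/g2.png","pics/w3.png"):
    b=crop(f); out=[]
    for box in ((144,88,440,208),(168,96,416,184),(180,100,400,170)):
        try: out.append(tuple(np.round(rel(g1,b,box),3)))
        except cv2.error as e: out.append("fail")
    print(f,"cc, CCW deg vs gripped:",out)
# high pictures: w2 (before), w5, w8
def cr(f): return cv2.resize(cv2.imread(f,0)[130:240,195:315],None,fx=4,fy=4,interpolation=cv2.INTER_CUBIC)
a=cr("pics/w8.png")
for f in ("pics/w2.png","pics/w5.png"):
    b=cr(f); out=[]
    for box in ((130,100,350,200),(150,100,330,180),(140,110,340,190)):
        try: out.append(tuple(np.round(rel(a,b,box),3)))
        except cv2.error: out.append("fail")
    print(f,"vs w8:",out)
E
```

```text
pics/w4c.png cc, CCW deg vs gripped: [(np.float64(0.99), np.float64(-0.704)), (np.float64(0.99), np.float64(-0.62)), (np.float64(0.991), np.float64(-0.698))]
pics/w6c.png cc, CCW deg vs gripped: [(np.float64(0.996), np.float64(-0.467)), (np.float64(0.996), np.float64(-0.493)), (np.float64(0.997), np.float64(-0.519))]
pics/w7c.png cc, CCW deg vs gripped: [(np.float64(0.996), np.float64(-0.012)), (np.float64(0.997), np.float64(-0.033)), (np.float64(0.997), np.float64(-0.049))]
pics/g2.png cc, CCW deg vs gripped: [(np.float64(0.997), np.float64(0.617)), (np.float64(0.997), np.float64(0.544)), (np.float64(0.997), np.float64(0.537))]
pics/w3.png cc, CCW deg vs gripped: [(np.float64(0.994), np.float64(-1.046)), (np.float64(0.993), np.float64(-0.972)), (np.float64(0.993), np.float64(-1.081))]
pics/w2.png vs w8: [(np.float64(0.987), np.float64(-1.297)), (np.float64(0.983), np.float64(-1.429)), (np.float64(0.986), np.float64(-1.488))]
pics/w5.png vs w8: [(np.float64(0.994), np.float64(3.928)), (np.float64(0.993), np.float64(4.13)), (np.float64(0.994), np.float64(3.93))]
```

The pictures agree: the ring came to rest at about yaw 8.5°, with a 0.6° spring-back on the last release and no further drift seen. That is about 2.4° past the bite, a rise of roughly 0.1 N m, which is snug and not forced. The arm touches nothing, so I hand in.

```bash
python3 - <<'E'
from h import *
st(); print(manip.sign_off()); 
E
```

```text
t 26.083 tcp [ 0.47   -0.1393  0.2403] w 0.0848 F [-0.3  -0.43  0.11] M [-0.022  0.005  0.013] q [-0.427  0.13   1.611 -0.005  1.403 -0.948]
 x [-0.498  0.867 -0.001] y [ 0.867  0.498 -0.005] z [-0.004 -0.003 -1.   ]
the job is handed in; nothing more can be done
None
```

I locked the ring to a snug fit, seated the tamper cap over it, and handed the job in at 26 s. The snugness is an estimate with a modest margin, because the ring could not be checked once the cap was on.

**Ring**
- I turned it clockwise by its flats until it bit, after about 31°.
- The first tightening peaked at a rise of roughly 0.2–0.3 N m. When I opened the jaws, the ring sprang back about 6°, nearly to the bite.
- I tightened it again, then eased the load off slowly before opening. It then moved back only about 0.6°, as measured from pictures before and after.
- The resting rise is about 0.09–0.12 N m. Snug is 0.07, forced is 0.43, and the aim was 0.2. The 0.12 N m drag would not hold a higher rise once I let go.

**Checks that disagreed**
- Torque rose 0.02–0.03 N m per degree in moving readings, against the stated 0.044; settled readings gave about 0.04.
- Estimates of where the ring came to rest scattered by about ±0.5°.

**Knob**
- Its mark pointed at about 26° both before and after the turning. I could not check it again after fitting the cap.

**Cap**
- I placed the grey cap gently, with about 6 N of contact.
- Its top is at 0.132 m, as expected; it tilts less than 0.3° and sits within about 1 mm of the axis. The top camera's own tilt reading was unusable, with only 27 points and the arm in view.

The orange look-alikes and the other things I could see in the last pictures stood as before. Part of the bench was hidden behind the arm. The arm ended clear above the regulator, touching nothing.

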